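# Tare the bowl and weigh out the long levelling feet

### The arm

A 6-joint arm with a two-finger parallel gripper is mounted at the origin on a cart in front of the work surface, level with it; the furniture and walls round the work are solid. World frame = base frame: x ahead of the robot, y to its left, z up, the work surface at z = 0. Lengths are in m, angles in rad, forces in N, time in s.
With the tool pointing down it reaches from about 0.35 to 0.85 m from the base axis. Payload 8.1 kg.
Tool frame: the origin (TCP) lies midway between the tips of the shut fingers; the grasp point (between the pads) lies 19 mm behind it; z points along the fingers, y is the line along which they close (so a half turn about z gives the same grasp; the last joint's range is limited). The gripper opens to 93 mm and grips with 3 to 60 N. Pads are 15 mm wide; open, the fingers measure 128 mm over their backs; the gripper's body (75 mm by 188 mm) begins 65 mm behind the grasp point.
Start: joints at [1.094, 0.13, 1.488, -0, 1.523, -0.085], TCP at [0.229, 0.555, 0.219] pointing down, gripper open.
Joint ranges: [-2.96, 2.96], [-0.89, 2.26], [0.02, 2.5], [-1.34, 4.48], [0, 2.73], [-2.66, 2.66]. Speed limits (rad/s): [2.39, 2.39, 2.79, 3.14, 3.14, 3.14].

### API

Orientations are given as a rotation vector (axis times angle).
In Python, from plant import read_state, read_camera, camera_model, close_job gives the robot as it stands. The module is installed in compiled form; this text tells all that it offers.
- The arm moves only by the tool carry_out, never from a script. Its argument "moves" is a list of rows, each an object of numbers: "jaw": the finger opening in m, from 0 to 0.093; "dx", "dy", "dz": the shift along the tool's x, y, z in m; "yaw": the turn about the tool's z in rad. In form: [{"jaw": .., "dx": .., "dy": .., "dz": .., "yaw": ..}, ...]. A call has 1 to 8 rows; each row shifts and turns the commanded pose from where the row before left it, along the tool's axes as they then stand; what a row does not reach is not made up. A row lasts 1/8 s, in which the tool goes at most 62.5 mm and 10.7 degrees, less where a joint would pass 70% of its speed; a pose out of reach is approached as far as the arm can. A call is refused whole if a number of a shift passes 0.0625 or a number of a turn 0.188, either way. A call with a gripper value outside its range is refused whole. The fingers move at their own pace and stop on an object; "grip_force" is the grip in N (left out, the last holds). Time passes only in rows, so rows that do not move let the fingers close. It gives the time, the measured TCP pose, the force, the opening and the grip force at its end, in the units of the state.
- read_state(): the state, without advancing time (a new reading comes with each control period).
- read_camera(name): name is "scene" or "top" or "wrist"; returns the picture (400x640x3 uint8, red, green, blue); there is no depth.
- camera_model(name): a dict with "camera_matrix" (3x3 intrinsics, pixels), "view" (4x4, takes a point from world to camera coordinates). Camera axes: x right, y up, looking along -z (the intrinsics and any distortion apply to the point x, -y, -z); pixel columns grow to the right and rows downward; lengths in m; the calibration is good to about 2 mm. A picture is of the moment at which its call begins: read the wrist's pose just before it. camera_model takes no time and is no camera call; for the wrist camera it gives the pose at the moment of the call.
- close_job(): hands the job in; it is judged then, once.
The state is a dict: "t": time; "q": joint angles; "dq": joint speeds; "joint_torque": joint torques, N m; "tool_pos": TCP position; "orientation": TCP orientation; "force": force on the tool from outside, world axes, zero at the start; "wrist_torque": the same for the moment, N m; "opening": finger opening in m; "gripper_force": force on a finger pad.
Only numpy, scipy, OpenCV 4.12 (cv2) and the standard library are available. Lean on these libraries where they do the work, as an engineer would, in place of code of your own. Each camera call takes 0.05 s, during which the arm holds its last target. There are 200 camera calls.

### The job

Weigh out the two long-stemmed levelling feet: clear the small carton off the scale and lay it flat and centred on the bigger carton, then set the empty white bowl upright in the middle of the scale's pan and let go of it. Press the oblong tare key fully and release it, and only then lift the two long feet out of the parts tray and set them down in the bowl without dropping them, leaving the short feet in the tray. Do not lean on the pan, press the round power key or press tare again once a foot is in the bowl, and leave the things round about standing where they are.

Things in the scene. Friction and masses are not known exactly. Their poses are not given: they have to be found in the camera images.
- scale: Low white bench scale, 208 x 150 mm, fixed. Origin on the desk under the middle of its square steel pan (132 along x, 140 along y, top at 46 mm); x points away from the key panel, y left, z up. The key panel (x -137 to -60 mm) slopes down 0.14 rad to the front, its face 22 to 33 mm high; display in the middle, round power key at the left end, oblong tare key at the right end.
- pan_top (a point): Middle of the pan's upper face, which sinks on a stiff spring (about 2.5 N per mm); z up.
- pan (a joint): How far the pan has sunk, in m: 0 empty, 0.008 at its stop.
- tare_top (a point): Middle of the top of the oblong tare key, 34 mm (scale y) by 18 mm (scale x), standing 6 mm proud of the panel.
- tare_key (a joint): Travel of the tare key into the panel, in m: 0 up, 0.004 fully pressed; sprung, about 4 N to press fully, comes back by itself. It counts as pressed from 0.003.
- power_top (a point): Middle of the top of the round power key, 18 mm across, 6 mm proud, at the other end of the panel. Not to be pressed.
- power_key (a joint): Travel of the power key, in m, 0 up, 0.004 fully pressed.
- bowl: Small white bowl, empty, 123 mm across at the rim, 43 mm high, foot 72 mm across, floor inside 4 mm above its underside and about 60 mm across. Its side, about 5 mm thick, leans outward 0.62 rad (35 degrees) from the vertical: pinch the rim with the fingers in line with that slope, else the bowl swings in the grip. About 70 g. Origin at the middle of its underside, z up.
- small_carton: Small plain white carton, 56 (x) x 85 (y) x 29 mm, left lying flat on the scale's pan at the start. About 150 g. Origin at the middle of its underside, z up.
- big_carton: Bigger plain brown carton, 66 (x) x 105 (y) x 35 mm, 600 g, lying flat on the desk. Origin at the middle of its underside, z up.
- tray: Shallow open grey parts tray on one of the two 3 mm thick dark mats, 128 x 122 x 21 mm over its rim, floor 3 mm thick, fixed to the desk, holding four levelling feet of the storage racks, standing on their pads about 54 mm apart. Origin at the middle of its underside, z up.
- long_foot_1: Levelling foot with the long stem: round black pad 32 mm across and 9 mm high, hex nut 20 mm over corners up to 17 mm, then a bare steel threaded stem 10 mm thick up to 78 mm. About 55 g. Origin at the middle of the pad's underside, z along the stem.
- long_foot_2: The second long foot, the same as long_foot_1.
- short_foot_1: Levelling foot with the short stem, 44 mm high in all, otherwise the same. Stays in the tray.
- short_foot_2: The second short foot. Stays in the tray.
- lidded_tub: Bystander: translucent round tub with a closed lid, 115 mm across, 70 mm high. Origin at the middle of its underside.
- spice_jar: Bystander: standing spice jar, 45 mm across, 106 mm high, in front of the tall black sealing machine, whose front stands at about x = 0.57 for y below -0.17: carry things past in front of it. Origin at the middle of its underside.
- dropper_bottle: Bystander: standing dropper bottle, 33 mm across, 102 mm high. Origin at the middle of its underside.
- cups: Bystander: tall stack of clear plastic cups, 92 mm across, 161 mm high, near the left back corner of the scale. Origin at the middle of its underside.
- screwdriver: Bystander: screwdriver lying on the front edge of the desk, 204 mm long, 29 mm thick. Origin at its middle.

How it is judged:
On the way, in this order (a step that is already met when the one before it is completed fails the run):
1. the small carton lies flat and centred on the bigger one, let go (horizontal distance between small_carton and big_carton below 0.025 m and z of small_carton in the frame of big_carton between 0.03 and 0.042 m and angle between each of small_carton, big_carton's own z axis and vertical below 0.12 rad and contact force between the fingers and small_carton below 0.1 N and linear speed of small_carton below 0.03 m/s), for 0.2 s.
2. the empty bowl stands upright in the middle of the pan, let go (horizontal distance between bowl and pan_top below 0.025 m and z of bowl in the frame of pan_top between -0.004 and 0.005 m and angle between bowl's own z axis and vertical below 0.1 rad and contact force between bowl and pan above 0.3 N and not (horizontal distance between long_foot_1 and bowl below 0.062 m and z of long_foot_1 in the frame of bowl between -0.03 and 0.05 m) and not (horizontal distance between long_foot_2 and bowl below 0.062 m and z of long_foot_2 in the frame of bowl between -0.03 and 0.05 m) and not (horizontal distance between short_foot_1 and bowl below 0.062 m and z of short_foot_1 in the frame of bowl between -0.03 and 0.05 m) and not (horizontal distance between short_foot_2 and bowl below 0.062 m and z of short_foot_2 in the frame of bowl between -0.03 and 0.05 m) and contact force between the fingers and bowl below 0.1 N and linear speed of bowl below 0.03 m/s), for 0.2 s.
3. the tare key is pressed while the empty bowl rests on the pan untouched (value of joint tare_key above 0.003 m and horizontal distance between bowl and pan_top below 0.025 m and z of bowl in the frame of pan_top between -0.004 and 0.005 m and angle between bowl's own z axis and vertical below 0.1 rad and contact force between bowl and pan above 0.3 N and not (horizontal distance between long_foot_1 and bowl below 0.062 m and z of long_foot_1 in the frame of bowl between -0.03 and 0.05 m) and not (horizontal distance between long_foot_2 and bowl below 0.062 m and z of long_foot_2 in the frame of bowl between -0.03 and 0.05 m) and not (horizontal distance between short_foot_1 and bowl below 0.062 m and z of short_foot_1 in the frame of bowl between -0.03 and 0.05 m) and not (horizontal distance between short_foot_2 and bowl below 0.062 m and z of short_foot_2 in the frame of bowl between -0.03 and 0.05 m) and contact force between the fingers and bowl below 0.1 N), for 0.05 s.
4. the tare key is up again, the bowl still empty (value of joint tare_key below 0.001 m and horizontal distance between bowl and pan_top below 0.025 m and z of bowl in the frame of pan_top between -0.004 and 0.005 m and angle between bowl's own z axis and vertical below 0.1 rad and contact force between bowl and pan above 0.3 N and not (horizontal distance between long_foot_1 and bowl below 0.062 m and z of long_foot_1 in the frame of bowl between -0.03 and 0.05 m) and not (horizontal distance between long_foot_2 and bowl below 0.062 m and z of long_foot_2 in the frame of bowl between -0.03 and 0.05 m) and not (horizontal distance between short_foot_1 and bowl below 0.062 m and z of short_foot_1 in the frame of bowl between -0.03 and 0.05 m) and not (horizontal distance between short_foot_2 and bowl below 0.062 m and z of short_foot_2 in the frame of bowl between -0.03 and 0.05 m)), for 0.05 s.
5. both long feet are in the bowl, let go (horizontal distance between each of long_foot_1, long_foot_2 and bowl below 0.05 m and z of long_foot_1 in the frame of bowl between -0.002 and 0.04 m and z of long_foot_2 in the frame of bowl between -0.002 and 0.04 m and contact force between the fingers and long_foot_1 below 0.1 N and contact force between the fingers and long_foot_2 below 0.1 N), for 0.2 s.
At the end, for the whole second after the job is handed in: Both long feet rest released in the bowl (within 50 mm of its middle); bowl upright (0.1 rad) at rest within 25 mm of the pan's middle; keys up; short feet in the tray; small carton flat on the big one within 25 mm of its middle; all let go (all of step 1 and all of step 5 and horizontal distance between bowl and pan_top below 0.025 m and z of bowl in the frame of pan_top between -0.004 and 0.005 m and angle between bowl's own z axis and vertical below 0.1 rad and contact force between bowl and pan above 0.3 N and horizontal distance between each of short_foot_1, short_foot_2 and tray below 0.07 m and z of each of short_foot_1, short_foot_2 in the frame of tray below 0.02 m and value of joint each of tare_key, power_key below 0.001 m and contact force between the fingers and bowl below 0.1 N and linear speed of each of bowl, long_foot_1, long_foot_2 below 0.03 m/s); the robot touches nothing.
It fails at once if the pan is leaned on (sunk more than 6 mm, about 15 N) (value of joint pan above 0.006 m).
It fails at once if the power key is pressed (beyond 2.5 mm) (value of joint power_key above 0.0025 m).
It fails at once if the tare key is pressed with a foot in the bowl (value of joint tare_key above 0.002 m and not (not (horizontal distance between long_foot_1 and bowl below 0.062 m and z of long_foot_1 in the frame of bowl between -0.03 and 0.05 m) and not (horizontal distance between long_foot_2 and bowl below 0.062 m and z of long_foot_2 in the frame of bowl between -0.03 and 0.05 m) and not (horizontal distance between short_foot_1 and bowl below 0.062 m and z of short_foot_1 in the frame of bowl between -0.03 and 0.05 m) and not (horizontal distance between short_foot_2 and bowl below 0.062 m and z of short_foot_2 in the frame of bowl between -0.03 and 0.05 m))).
It fails at once if a long foot is dropped (falls faster than 0.7 m/s untouched) ((contact force between the fingers and long_foot_1 below 0.02 N and linear speed of long_foot_1 above 0.7 m/s) or (contact force between the fingers and long_foot_2 below 0.02 N and linear speed of long_foot_2 above 0.7 m/s)).
It fails at once if a bystander is knocked over or shoved more than 30 mm (distance of any of lidded_tub, spice_jar, dropper_bottle, cups, screwdriver from where it was at the start of the episode above 0.03 m or angle between any of lidded_tub, spice_jar, dropper_bottle, cups's own z axis and vertical above 0.5 rad).
It also fails if it takes over 72 s, if anything falls off the work surface, if the arm or the gripper's body presses on something with over 40 N, if the wrist force passes 120 N, or if a joint passes its speed limit or range.

## Working session

There is one attempt and no reset: what is moved stays moved. The work goes in short steps, Python scripts to look and compute and a tool call to move; the robot and the scene stay as the last step left them, time stands still between calls to the robot, and variables do not carry over. Pictures are saved under pics/ and viewed, at most 10 in all, crops included, and the job is handed in when it is done.

Besides the shell and the picture viewer there is one more tool, called after "Request:" as name(argument=value, ...), one argument or row to a line, values as JSON. carry_out: Moves the arm, as the interface text tells. Its arguments: {"type":"object","properties":{"moves":{"type":"array","items":{"type":"object","properties":{"jaw":{"type":"number"},"dx":{"type":"number"},"dy":{"type":"number"},"dz":{"type":"number"},"yaw":{"type":"number"}}}},"grip_force":{"type":"number"}},"required":["moves"]}

```bash
mkdir -p pics
cat > h.py <<'E'
import numpy as np, cv2
from plant import read_state, read_camera, camera_model
def snap(n,f):
    m=camera_model(n); im=read_camera(n); cv2.imwrite(f'pics/{f}.png',im[:,:,::-1]); return im,m
def proj(m,p):
    c=np.array(m['view'])@np.append(p,1); k=np.array(m['camera_matrix'])@np.array([c[0],-c[1],-c[2]]); return k[:2]/k[2]
def ray(m,u,v,z):
    V=np.array(m['view']);R=V[:3,:3];o=-R.T@V[:3,3]
    d=np.linalg.inv(np.array(m['camera_matrix']))@[u,v,1]; d=R.T@np.array([d[0],-d[1],-d[2]])
    return o+d*(z-o[2])/d[2]
E
python3 - <<'E'
from h import *
s=read_state();print(s)
for n in('top','scene'):
    im,m=snap(n,n+'0');print(m.keys(),m['camera_matrix'],m['view'])
    V=np.array(m['view']);print(-V[:3,:3].T@V[:3,3])
E
```

```text
{'t': 0.0, 'q': array([ 1.09358498e+00,  1.31162532e-01,  1.48926109e+00, -1.48208896e-06,
        1.52300174e+00, -8.53965415e-02]), 'dq': array([ 0.00119484,  0.00042853, -0.00068901, -0.00014693, -0.00011483,
       -0.00215323]), 'joint_torque': array([ 1.20232322e-03, -5.59852123e+01, -4.91753054e+01,  7.71704572e-02,
        3.57221067e-02, -1.59681927e-04]), 'tool_pos': array([0.22883731, 0.55403599, 0.21759663]), 'orientation': array([-6.11432821e-01, -3.08099970e+00,  2.76585315e-03]), 'force': array([ 0.15533873, -0.63548251, -0.09032432]), 'wrist_torque': array([-0.00293626,  0.0234167 , -0.04913025]), 'gripper_force': 0.0, 'opening': 0.09315637663179696}
dict_keys(['camera_matrix', 'view']) [[445.03983711   0.         317.12648184]
 [  0.         445.03983711 198.45966248]
 [  0.           0.           1.        ]] [[-0.02695889 -0.99963303  0.00264837  0.00264882]
 [ 0.99513613 -0.02658631  0.09485387 -0.54392393]
 [-0.09474865  0.00519265  0.99548768 -1.4628491 ]
 [ 0.          0.          0.          1.        ]]
[ 0.40274678 -0.00421703  1.50783454]
dict_keys(['camera_matrix', 'view']) [[493.53172128   0.         315.9395279 ]
 [  0.         493.53172128 204.1034223 ]
 [  0.           0.           1.        ]] [[ 0.57291841 -0.81961158 -0.00116548 -0.32470101]
 [ 0.41059323  0.28577836  0.86587755 -0.27859435]
 [-0.7093502  -0.49655572  0.50025465 -1.0594222 ]
 [ 0.          0.          0.          1.        ]]
[-0.45108521 -0.71257462  0.77083104]
```

View pics/top0.png

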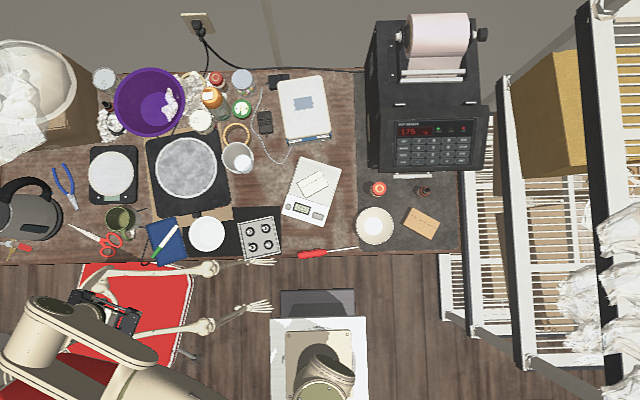

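View pics/scene0.png

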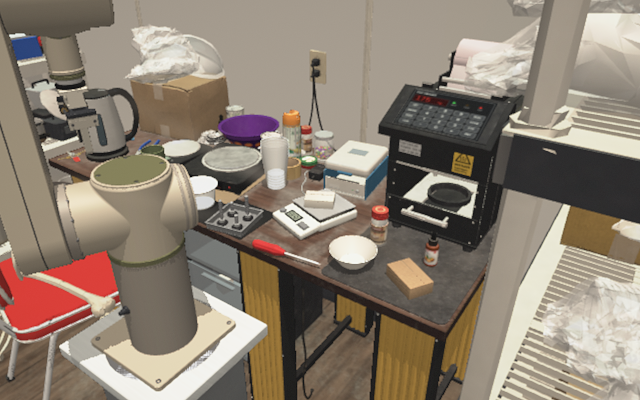

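The top view shows the tray at (260,238), scale at (312,190) with the small carton at (313,185), bowl at (375,225), big carton at (421,222), cups at (238,157), screwdriver at (325,252), jar at (378,188) and dropper at (424,190). The scene view confirms this layout. Next is a closer crop with rough positions.

Run:
```python
from h import *
im=cv2.imread('pics/top0.png'); m=camera_model('top')
c=im[130:270,220:460]; cv2.imwrite('pics/topc.png',cv2.resize(c,None,fx=3.3,fy=3.3,interpolation=cv2.INTER_CUBIC))
for n,u,v,z in [('tray',260,238,.02),('scale carton',313,185,.075),('bowl',375,225,.04),('big',421,222,.035),('cups',238,157,.1),('jar',378,188,.1),('drop',424,190,.1),('sd',325,252,.015)]: print(n,ray(m,u,v,z).round(3))
m=camera_model('wrist');s=read_state();print(m['camera_matrix']);V=np.array(m['view']);R=V[:3,:3];o=-R.T@V[:3,3]
Rt=cv2.Rodrigues(s['orientation'])[0];print('cam in tool',Rt.T@(o-s['tool_pos']),(Rt.T@R.T).round(3));print(Rt.round(3))
```

```text
tray [0.417 0.182 0.02 ]
scale carton [0.583 0.001 0.075]
bowl [ 0.45 -0.2   0.04]
big [ 0.456 -0.353  0.035]
cups [0.677 0.238 0.1  ]
jar [ 0.565 -0.206  0.1  ]
drop [ 0.555 -0.353  0.1  ]
sd [ 0.365 -0.033  0.015]
[[283.49568317   0.         319.99039256]
 [  0.         283.49568317 200.69076869]
 [  0.           0.           1.        ]]
cam in tool [ 0.08460663 -0.00101142 -0.16588861] [[ 0.     0.953  0.302]
 [ 1.    -0.     0.   ]
 [ 0.     0.302 -0.953]]
[[-0.924  0.382 -0.001]
 [ 0.382  0.924 -0.001]
 [ 0.    -0.002 -1.   ]]
```

View pics/topc.png

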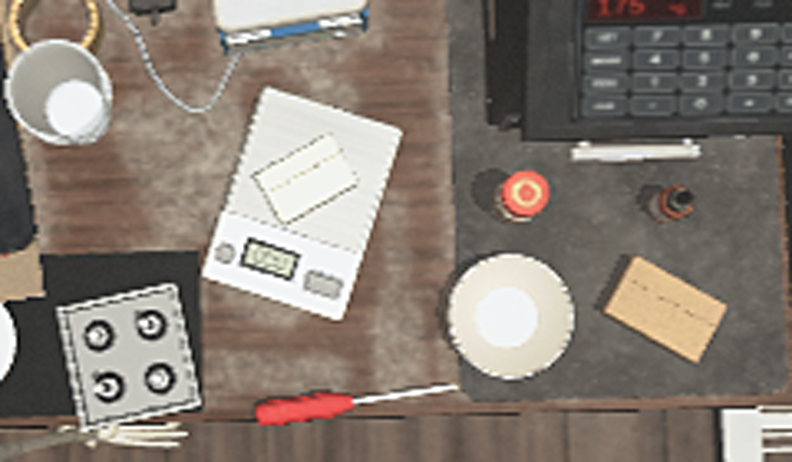

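The crop shows the small carton's long side running about -60° in world and the big carton's about 59°. The tare key is the right-hand one at crop (323,285) and power is at (225,252). The tray's feet are on a 2x2 grid. I'll move over the scale for a wrist view.

Request:
carry_out(
  moves=[
    {"dx":-0.049,"dy":-0.034},
    {"dx":-0.049,"dy":-0.034},
    {"dx":-0.049,"dy":-0.034},
    {"dx":-0.049,"dy":-0.034},
    {"dx":-0.049,"dy":-0.034},
    {"dx":-0.049,"dy":-0.034},
    {"dx":-0.049,"dy":-0.034},
    {"dx":-0.049,"dy":-0.034},
  ],
)

```text
invalid input at $.moves[0]: expected keys jaw, dx, dy, dz, yaw
```

Request:
carry_out(
  moves=[
    {"dx":-0.049,"dy":-0.034},
    {"dx":-0.049,"dy":-0.034},
    {"dx":-0.049,"dy":-0.034},
    {"yaw":0.185},
    {"yaw":0.185},
    {"yaw":0.185},
    {},
  ],
)

```text
invalid input at $.moves[0]: expected keys jaw, dx, dy, dz, yaw
```

Run:
```python
from h import *
s=read_state();print(s['t'],s['tool_pos'],cv2.Rodrigues(s['orientation'])[0].round(3))
im,m=snap('wrist','w1'); np.savez('w1',**m)
```

```text
0.1 [0.22886782 0.55408259 0.21769321] [[-0.924  0.382 -0.001]
 [ 0.382  0.924 -0.001]
 [ 0.    -0.002 -1.   ]]
```

View pics/w1.png

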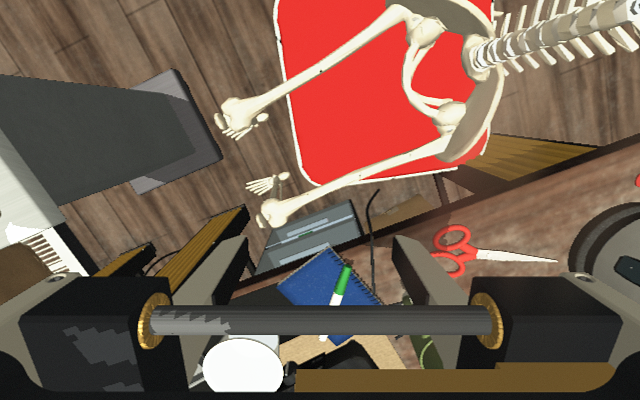

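The moves were refused because every key is required, so w1 only shows the fingertips near row 250 over the desk's front edge (no scale yet). Repeating with full rows.

Request:
carry_out(
  moves=[
    {"jaw":0.093,"dx":-0.049,"dy":-0.034,"dz":0,"yaw":0},
    {"jaw":0.093,"dx":-0.049,"dy":-0.034,"dz":0,"yaw":0},
    {"jaw":0.093,"dx":-0.049,"dy":-0.034,"dz":0,"yaw":0},
    {"jaw":0.093,"dx":-0.049,"dy":-0.034,"dz":0,"yaw":0},
    {"jaw":0.093,"dx":-0.049,"dy":-0.034,"dz":0,"yaw":0},
    {"jaw":0.093,"dx":-0.049,"dy":-0.034,"dz":0,"yaw":0},
    {"jaw":0.093,"dx":-0.049,"dy":-0.034,"dz":0,"yaw":0},
    {"jaw":0.093,"dx":-0.049,"dy":-0.034,"dz":0,"yaw":0},
  ],
)

```text
t: 1.15
tool_pos: [0.4882, 0.1517, 0.2186]
orientation: [0.612, 3.081, 0.0]
force: [0.6, 0.1, 0.5]
opening: 0.0927
gripper_force: 0.0
```

Request:
carry_out(
  moves=[
    {"jaw":0.093,"dx":-0.049,"dy":-0.034,"dz":0,"yaw":0},
    {"jaw":0.093,"dx":-0.049,"dy":-0.034,"dz":0,"yaw":0},
    {"jaw":0.093,"dx":-0.049,"dy":-0.034,"dz":0,"yaw":0},
    {"jaw":0.093,"dx":0,"dy":0,"dz":0,"yaw":0.185},
    {"jaw":0.093,"dx":0,"dy":0,"dz":0,"yaw":0.185},
    {"jaw":0.093,"dx":0,"dy":0,"dz":0,"yaw":0.185},
    {"jaw":0.093,"dx":0,"dy":0,"dz":0,"yaw":0},
  ],
)

```text
t: 2.02
tool_pos: [0.5842, 0.003, 0.2182]
orientation: [-1.431, -2.796, 0.0]
force: [-0.9, 0.4, -0.4]
opening: 0.0929
gripper_force: 0.0
```

Run:
```python
from h import *
s=read_state();print(s['t'],s['tool_pos'],cv2.Rodrigues(s['orientation'])[0].round(3))
im,m=snap('wrist','w2'); np.savez('w2',**m)
```

```text
2.025 [0.58421975 0.00300505 0.21822458] [[-0.585  0.811 -0.001]
 [ 0.811  0.585  0.   ]
 [ 0.    -0.001 -1.   ]]
```

View pics/w2.png

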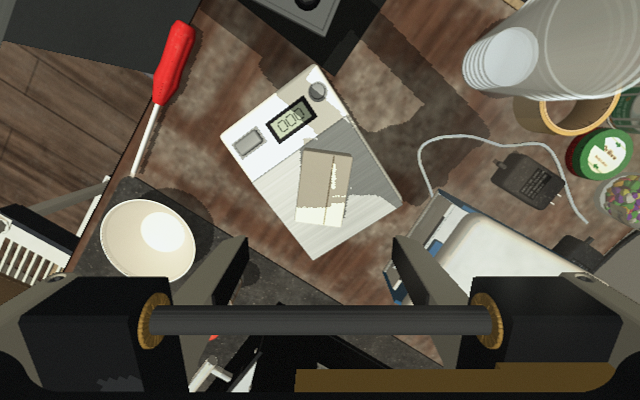

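The wrist view shows the small carton with corners near (303,151), (351,153), (344,226) and (295,219). The tare key is at (247,143), power at (317,91), scale corners near (220,137), (322,65), (403,200) and (313,260), and the bowl's rim is centred near (148,240). Next I'll locate these in world coordinates.

Run:
```python
from h import *
m=dict(np.load('w2.npz')); mt=camera_model('top')
print('carton'); C=np.array([ray(m,u,v,.075)[:2] for u,v in [(303,151),(351,153),(344,226),(295,219)]]);print(C.round(3),C.mean(0).round(4),np.linalg.norm(np.roll(C,-1,0)-C,axis=1).round(3))
d=C[1]-C[0]+C[2]-C[3];print('short ang',np.degrees(np.arctan2(d[1],d[0])))
P=lambda u,v,z:ray(m,u,v,z)[:2]
f1,f2,b1,b2=P(220,137,.024),P(322,65,.024),P(403,200,.04),P(313,260,.04)
print('scale',f1,f2,b1,b2,np.linalg.norm(f1-f2),np.linalg.norm(b1-b2),np.linalg.norm(f1-b2))
x=(b1+b2-f1-f2);L=np.linalg.norm(x)/2;x/=np.linalg.norm(x);print(L,x,'ang',np.degrees(np.arctan2(x[1],x[0])))
mid=(f1+f2+b1+b2)/4;print('pan',mid+x*.033)
print('tare',P(247,143,.034),'pow',P(317,91,.034))
# top view
up=lambda a,b:(220+a/3.3,130+b/3.3)
T=lambda a,b,z:ray(mt,*up(a,b),z)[:2]
C=np.array([T(a,b,.075) for a,b in[(253,177),(330,133),(358,182),(285,223)]]);print('top carton',C.mean(0))
C=np.array([T(a,b,.035) for a,b in[(608,290),(639,257),(727,312),(697,362)]]);print('big',C.round(3),C.mean(0),np.linalg.norm(np.roll(C,-1,0)-C,axis=1).round(3))
print('top tare',T(323,285,.034),'bowl rim',T(511,316,.043))
print('bowl wrist',P(148,240,.043))
```

```text
carton
[[ 0.544  0.026]
 [ 0.587  0.055]
 [ 0.633 -0.018]
 [ 0.581 -0.044]] [0.5861 0.0049] [0.052 0.086 0.058 0.08 ]
short ang 30.105065673694074
scale [ 0.45140167 -0.02728623] [0.50642932 0.11306091] [0.68304105 0.04481908] [ 0.63988513 -0.09209917] 0.15074933716903965 0.14355848900587773 0.19931565945921031
0.1942923508540187 [ 0.93955111 -0.34240869] ang -20.02369233661189
pan [ 0.60119448 -0.00167584]
tare [ 0.48393576 -0.01156918] pow [0.51857328 0.08637493]
top carton [0.58611435 0.00079518]
big [[ 0.471 -0.299]
 [ 0.503 -0.331]
 [ 0.445 -0.417]
 [ 0.396 -0.384]] [ 0.45382959 -0.35779141] [0.046 0.103 0.059 0.113]
top tare [ 0.48337591 -0.01279026] bowl rim [ 0.44696021 -0.19916743]
bowl wrist [ 0.44512341 -0.1941037 ]
```

Request:
carry_out(
  grip_force=15,
  moves=[
    {"jaw":0.093,"dx":0,"dy":0.002,"dz":0.055,"yaw":0.09},
    {"jaw":0.093,"dx":0,"dy":0,"dz":0.055,"yaw":0},
    {"jaw":0.093,"dx":0,"dy":0,"dz":0.045,"yaw":0},
    {"jaw":0.093,"dx":0,"dy":0,"dz":0.01,"yaw":0},
    {"jaw":0.05,"dx":0,"dy":0,"dz":0,"yaw":0},
    {"jaw":0.04,"dx":0,"dy":0,"dz":0,"yaw":0},
    {"jaw":0.04,"dx":0,"dy":0,"dz":0,"yaw":0},
    {"jaw":0.04,"dx":0,"dy":0,"dz":0,"yaw":0},
  ],
)

```text
t: 3.08
tool_pos: [0.5869, 0.0042, 0.0549]
orientation: [1.555, 2.727, 0.001]
force: [-0.6, -0.3, -0.6]
opening: 0.0576
gripper_force: 0.0
```

Request:
carry_out(
  moves=[
    {"jaw":0.04,"dx":0,"dy":0,"dz":0,"yaw":0},
    {"jaw":0.04,"dx":0,"dy":0,"dz":0,"yaw":0},
    {"jaw":0.04,"dx":0,"dy":0,"dz":-0.02,"yaw":0},
    {"jaw":0.04,"dx":0,"dy":0,"dz":-0.05,"yaw":0},
    {"jaw":0.04,"dx":0,"dy":0,"dz":-0.06,"yaw":0},
    {"jaw":0.04,"dx":0.022,"dy":-0.038,"dz":0,"yaw":0},
    {"jaw":0.04,"dx":0.022,"dy":-0.038,"dz":0,"yaw":0},
    {"jaw":0.04,"dx":0.022,"dy":-0.038,"dz":0,"yaw":0},
  ],
)

```text
t: 4.08
tool_pos: [0.453, 0.0031, 0.1847]
orientation: [1.556, 2.728, 0.0]
force: [0.1, 0.2, -0.9]
opening: 0.0567
gripper_force: 14.8
```

Held. Turning, then going beside the big carton to look.

Request:
carry_out(
  moves=[
    {"jaw":0.04,"dx":0,"dy":0,"dz":0,"yaw":0.175},
    {"jaw":0.04,"dx":0,"dy":0,"dz":0,"yaw":0.175},
    {"jaw":0.04,"dx":0,"dy":0,"dz":0,"yaw":0.175},
    {"jaw":0.04,"dx":0,"dy":0,"dz":0,"yaw":0.175},
    {"jaw":0.04,"dx":0,"dy":0,"dz":0,"yaw":0.175},
    {"jaw":0.04,"dx":0,"dy":0,"dz":0,"yaw":0.175},
    {"jaw":0.04,"dx":0,"dy":0,"dz":0,"yaw":0.175},
    {"jaw":0.04,"dx":0,"dy":0,"dz":0,"yaw":0.175},
  ],
)

```text
t: 5.08
tool_pos: [0.4541, 0.0031, 0.1846]
orientation: [2.952, 1.076, 0.0]
force: [-0.5, 0.4, -1.3]
opening: 0.0563
gripper_force: 14.8
```

Request:
carry_out(
  moves=[
    {"jaw":0.04,"dx":-0.042,"dy":0.034,"dz":0,"yaw":0},
    {"jaw":0.04,"dx":-0.042,"dy":0.034,"dz":0,"yaw":0},
    {"jaw":0.04,"dx":-0.042,"dy":0.034,"dz":0,"yaw":0},
    {"jaw":0.04,"dx":-0.042,"dy":0.034,"dz":0,"yaw":0},
    {"jaw":0.04,"dx":-0.042,"dy":0.034,"dz":0,"yaw":0},
    {"jaw":0.04,"dx":-0.042,"dy":0.034,"dz":0,"yaw":0},
    {"jaw":0.04,"dx":-0.042,"dy":0.034,"dz":0,"yaw":0},
    {"jaw":0.04,"dx":-0.042,"dy":0.034,"dz":0,"yaw":0},
  ],
)

```text
t: 6.08
tool_pos: [0.3739, -0.4235, 0.1848]
orientation: [2.948, 1.084, 0.0]
force: [1.4, -0.3, -1.5]
opening: 0.0563
gripper_force: 14.8
```

Request:
carry_out(
  moves=[
    {"jaw":0.04,"dx":0,"dy":0,"dz":0,"yaw":0},
  ],
)

```text
t: 6.2
tool_pos: [0.373, -0.4248, 0.1841]
orientation: [2.951, 1.079, -0.001]
force: [0.1, 0.5, -1.3]
opening: 0.0562
gripper_force: 14.8
```

Run:
```python
from h import *
s=read_state();print(s['t'],s['tool_pos'],cv2.Rodrigues(s['orientation'])[0].round(3))
im,m=snap('wrist','w3'); np.savez('w3',**m)
h=cv2.cvtColor(im,cv2.COLOR_RGB2HSV)
print(proj(m,[.454,-.358,.035]), h[tuple(int(x) for x in proj(m,[.454,-.358,.035])[::-1])])
```

```text
6.2 [ 0.37298606 -0.42478375  0.1840882 ] [[ 0.764  0.645 -0.001]
 [ 0.645 -0.764 -0.   ]
 [-0.001 -0.    -1.   ]]
[320.64935287  89.22589273] [ 18 118 167]
```

View pics/w3.png

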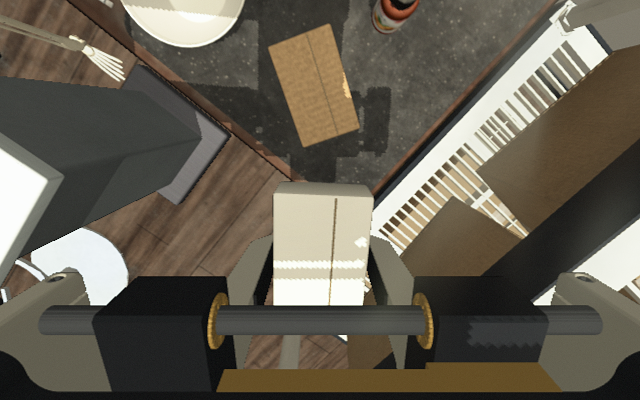

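The wrist view shows the big carton's corners near (269,45), (328,24), (359,131) and (306,147). The held small carton's far top edge is at row ~195 (face edge ~183), columns 273–374.

Run:
```python
from h import *
m=dict(np.load('w3.npz')); im=cv2.imread('pics/w3.png')
h=cv2.cvtColor(im,cv2.COLOR_BGR2HSV); k=cv2.inRange(h,(8,70,70),(28,255,255)); k[:10]=0;k[160:]=0;k[:,:262]=0;k[:,365:]=0
k=cv2.morphologyEx(k,cv2.MORPH_OPEN,np.ones((5,5)));c=max(cv2.findContours(k,0,2)[0],key=cv2.contourArea)
print(cv2.contourArea(c)); W=np.array([ray(m,u,v,.038)[:2] for u,v in c[:,0]],np.float32); r=cv2.minAreaRect(W*1000);print(r)
tp=np.array([0.37298606,-0.42478375]);x=np.array([.764,.645]);y=np.array([.645,-.764])
d=np.array(r[0])/1000-tp;print('to go',d@x,d@y)
for u,v,z in[(323,183,.184+.02),(323,195,.204),(274,183,.204),(374,183,.204),(323,183,.175)]: e=ray(m,u,v,z)[:2]-tp;print('held far edge',e@x,e@y)
```

```text
6915.5
((450.6682434082031, -353.709716796875), (104.94139099121094, 66.04286193847656), 58.94491195678711)
to go 0.10519193953988279 -0.0041955530688964965
held far edge 0.047313827977262655 0.002138605539446898
held far edge 0.04068742185625336 0.002159022528911
held far edge 0.047317147309595624 -0.023813318718717814
held far edge 0.0473103731907589 0.029149566985912326
held far edge 0.04005385142157319 0.002453678222849555
```

Request:
carry_out(
  moves=[
    {"jaw":0.04,"dx":0.052,"dy":-0.003,"dz":0,"yaw":0},
    {"jaw":0.04,"dx":0.052,"dy":-0.002,"dz":0,"yaw":0},
    {"jaw":0.04,"dx":0,"dy":0,"dz":0.055,"yaw":0},
    {"jaw":0.04,"dx":0,"dy":0,"dz":0.055,"yaw":0},
    {"jaw":0.04,"dx":0,"dy":0,"dz":0.018,"yaw":0},
    {"jaw":0.04,"dx":0,"dy":0,"dz":0.007,"yaw":0},
    {"jaw":0.04,"dx":0,"dy":0,"dz":0,"yaw":0},
    {"jaw":0.04,"dx":0,"dy":0,"dz":0,"yaw":0},
  ],
)

```text
t: 7.25
tool_pos: [0.4519, -0.352, 0.0511]
orientation: [2.946, 1.083, 0.003]
force: [0.6, -0.8, -2.4]
opening: 0.0561
gripper_force: 14.8
```

Request:
carry_out(
  moves=[
    {"jaw":0.065,"dx":0,"dy":0,"dz":0,"yaw":0},
    {"jaw":0.08,"dx":0,"dy":0,"dz":0,"yaw":0},
    {"jaw":0.08,"dx":0,"dy":0,"dz":0,"yaw":0},
    {"jaw":0.08,"dx":0,"dy":0,"dz":0,"yaw":0},
  ],
)

```text
t: 7.75
tool_pos: [0.4506, -0.3507, 0.0487]
orientation: [2.949, 1.084, 0.0]
force: [0.2, -0.3, 0.2]
opening: 0.0801
gripper_force: 0.0
```

Request:
carry_out(
  moves=[
    {"jaw":0.08,"dx":0,"dy":0,"dz":-0.03,"yaw":0},
    {"jaw":0.08,"dx":0,"dy":0,"dz":-0.06,"yaw":0},
    {"jaw":0.08,"dx":0,"dy":0,"dz":-0.06,"yaw":0},
    {"jaw":0.08,"dx":0,"dy":0,"dz":0,"yaw":-0.175},
    {"jaw":0.06,"dx":0,"dy":0,"dz":0,"yaw":-0.175},
    {"jaw":0.04,"dx":0,"dy":0,"dz":0,"yaw":-0.175},
    {"jaw":0.04,"dx":0,"dy":0,"dz":0,"yaw":-0.175},
    {"jaw":0.04,"dx":0,"dy":0,"dz":0,"yaw":-0.173},
  ],
)

```text
t: 8.75
tool_pos: [0.4506, -0.3506, 0.1985]
orientation: [-2.207, -2.235, -0.0]
force: [0.6, -0.4, -0.7]
opening: 0.0444
gripper_force: 0.0
```

Request:
carry_out(
  moves=[
    {"jaw":0.04,"dx":0.047,"dy":-0.017,"dz":0,"yaw":0},
    {"jaw":0.04,"dx":0.047,"dy":-0.017,"dz":0,"yaw":0},
    {"jaw":0.04,"dx":0.047,"dy":-0.017,"dz":0,"yaw":0},
    {"jaw":0.04,"dx":0,"dy":0,"dz":0,"yaw":0},
  ],
)

```text
t: 9.25
tool_pos: [0.3978, -0.2076, 0.1984]
orientation: [-2.211, -2.232, -0.001]
force: [-0.2, -0.2, -0.3]
opening: 0.04
gripper_force: 0.0
```

Run:
```python
from h import *
s=read_state();print(s['t'],s['tool_pos'],s['q'].round(2),cv2.Rodrigues(s['orientation'])[0].round(3))
im,m=snap('wrist','w4'); np.savez('w4',**m)
im2,m2=snap('top','t4')
# stack check by top view
h=cv2.cvtColor(im,cv2.COLOR_RGB2HSV)
p=proj(m,[.447,-.196,.046]);print('pred',p)
```

```text
9.25 [ 0.39777533 -0.20760083  0.19838732] [-0.6  -0.28  1.92  0.    1.51 -0.61] [[-0.009  1.    -0.   ]
 [ 1.     0.009  0.001]
 [ 0.001 -0.    -1.   ]]
pred [363.3220848  177.23246066]
```

View pics/w4.png

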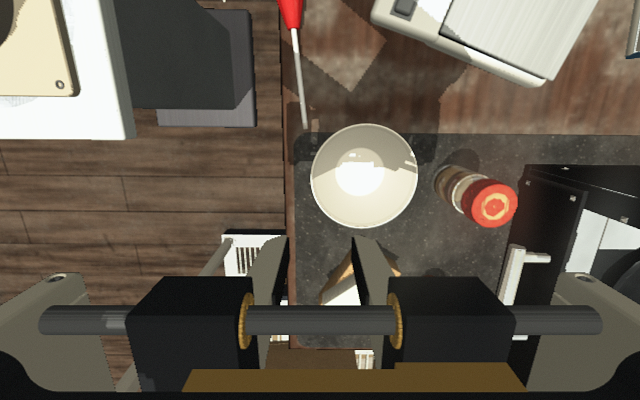

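The bowl's rim spans columns 310–418 and rows 123–229, centred at (364,176), i.e. (0.447, -0.196). The screwdriver tip at (305,127) is clear. The rim will be pinched on the robot's side. The tool can't tilt, so the bowl will swing until its wall is vertical.

Request:
carry_out(
  grip_force=5,
  moves=[
    {"jaw":0.04,"dx":0.012,"dy":-0.005,"dz":0.05,"yaw":0},
    {"jaw":0.04,"dx":0,"dy":0,"dz":0.05,"yaw":0},
    {"jaw":0.04,"dx":0,"dy":0,"dz":0.045,"yaw":0},
    {"jaw":0.04,"dx":0,"dy":0,"dz":0.021,"yaw":0},
    {"jaw":0.03,"dx":0,"dy":0,"dz":0,"yaw":0},
    {"jaw":0.01,"dx":0,"dy":0,"dz":0,"yaw":0},
    {"jaw":0.0,"dx":0,"dy":0,"dz":0,"yaw":0},
    {"jaw":0.0,"dx":0,"dy":0,"dz":0,"yaw":0},
  ],
)

```text
t: 10.35
tool_pos: [0.3945, -0.1986, 0.0339]
orientation: [2.212, 2.228, 0.001]
force: [1.0, 1.5, 2.2]
opening: 0.0108
gripper_force: 4.7
```

Run:
```python
from h import *
s=read_state();print(s['t'],s['tool_pos'],s['opening'],s['gripper_force'],s['force'],s['wrist_torque'])
im,m=snap('wrist','w5'); np.savez('w5',**m)
```

```text
10.35 [ 0.39447607 -0.1986228   0.03385241] 0.010792500074049886 4.717508735313868 [0.99359068 1.50857345 2.16954467] [0.00264747 0.00219998 0.01992872]
```

Request:
carry_out(
  grip_force=7,
  moves=[
    {"jaw":0.0,"dx":0,"dy":0.0,"dz":-0.012,"yaw":0},
    {"jaw":0.0,"dx":0,"dy":0.003,"dz":-0.012,"yaw":0},
    {"jaw":0.0,"dx":0,"dy":0.006,"dz":-0.012,"yaw":0},
    {"jaw":0.0,"dx":0,"dy":0.009,"dz":-0.012,"yaw":0},
    {"jaw":0.0,"dx":0,"dy":0.0,"dz":-0.012,"yaw":0},
    {"jaw":0.0,"dx":0,"dy":0,"dz":0,"yaw":0},
  ],
)

```text
t: 11.15
tool_pos: [0.4122, -0.1983, 0.0937]
orientation: [2.212, 2.228, 0.0]
force: [0.5, -0.9, -1.3]
opening: 0.0039
gripper_force: 7.0
```

Run:
```python
from h import *
s=read_state();print(s['t'],s['tool_pos'],s['opening'],s['gripper_force'],s['force'],s['wrist_torque'])
im,m=snap('wrist','w6'); np.savez('w6',**m)
```

```text
11.15 [ 0.41219134 -0.19828607  0.09374142] 0.00386589567670262 7.029596585698528 [ 0.52754069 -0.88222874 -1.33850062] [-0.09904319  0.0933128  -0.00637792]
```

View pics/w6.png

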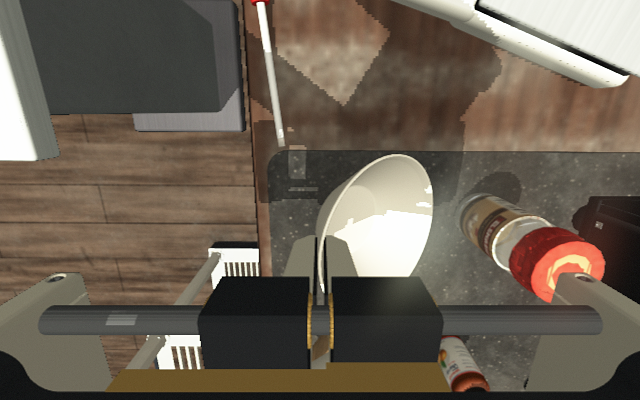

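The bowl is held by the rim at (320,270), swung so that its wall is vertical. Its far rim is at column 433, clear of the jar. Now carrying it over the pan.

Request:
carry_out(
  grip_force=10,
  moves=[
    {"jaw":0.0,"dx":0.02,"dy":0,"dz":-0.03,"yaw":0},
    {"jaw":0.0,"dx":0.03,"dy":0,"dz":-0.03,"yaw":0},
    {"jaw":0.0,"dx":0.036,"dy":0.035,"dz":-0.02,"yaw":0},
    {"jaw":0.0,"dx":0.036,"dy":0.045,"dz":0,"yaw":0},
    {"jaw":0.0,"dx":0.037,"dy":0.045,"dz":0,"yaw":0},
    {"jaw":0.0,"dx":0.037,"dy":0.045,"dz":0,"yaw":0},
    {"jaw":0.0,"dx":0,"dy":0,"dz":0,"yaw":0},
    {"jaw":0.0,"dx":0,"dy":0,"dz":0,"yaw":0},
  ],
)

```text
t: 12.2
tool_pos: [0.5792, -0.0009, 0.1714]
orientation: [-2.212, -2.229, 0.003]
force: [-0.1, 0.1, -1.2]
opening: 0.0037
gripper_force: 10.0
```

Run:
```python
from h import *
s=read_state();print(s['t'],s['tool_pos'],s['opening'],s['gripper_force'],s['force'],s['wrist_torque'])
im,m=snap('scene','s7'); a,ma=snap('wrist','w7'); np.savez('w7',**ma)
u,v=proj(m,s['tool_pos']).astype(int); print(u,v)
c=im[max(v-75,0):v+75,u-100:u+100,::-1]
cv2.imwrite('pics/s7c.png',np.hstack([cv2.resize(c,(400,300),interpolation=cv2.INTER_CUBIC),cv2.resize(a[50:350,120:520,::-1],(400,300))]))
```

```text
12.2 [ 0.5791762  -0.00085577  0.17137373] 0.0036711945574672096 10.003106294179815 [-0.06711995  0.10187382 -1.24353428] [-0.07485271  0.09322136 -0.02189828]
318 165
```

View pics/s7c.png

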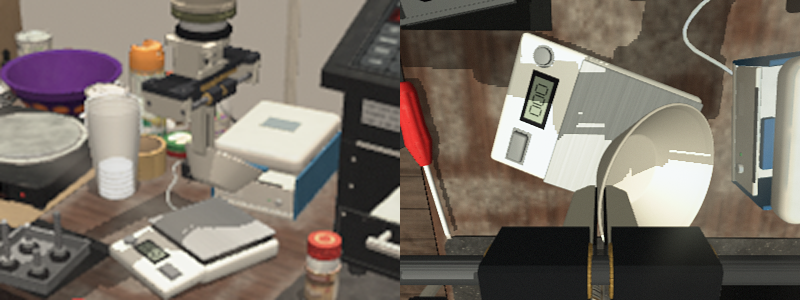

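The scene view shows the bowl hanging tilted over the pan. In the wrist view the pan is clear below it, with tare near wrist pixel (238,198) and power near (264,106). I'll lower the far foot edge onto the pan and check for contact.

Request:
carry_out(
  grip_force=4,
  moves=[
    {"jaw":0.0,"dx":0,"dy":0.005,"dz":0.02,"yaw":0},
    {"jaw":0.0,"dx":0,"dy":0,"dz":0.012,"yaw":0},
    {"jaw":0.0,"dx":0,"dy":0,"dz":0,"yaw":0},
  ],
)

```text
t: 12.68
tool_pos: [0.5835, -0.001, 0.1383]
orientation: [-2.212, -2.227, 0.004]
force: [-0.1, -0.2, -0.8]
opening: 0.0042
gripper_force: 4.0
```

Run:
```python
from h import *
s=read_state();print(s['t'],s['tool_pos'],s['opening'],s['gripper_force'],s['force'])
m=camera_model('wrist');im=read_camera('wrist');cv2.imwrite('pics/w8.png',im[:,:,::-1])
m=dict(np.load('w7.npz'))
t,p=ray(m,238,198,.034)[:2],ray(m,264,106,.034)[:2];print('tare',t,'pow',p)
f2,f1,b=ray(m,247,84,.024)[:2],ray(m,212,208,.024)[:2],ray(m,423,148,.04)[:2];print(f1,f2,b)
y=(f2-f1)/np.linalg.norm(f2-f1);x=np.array([y[1],-y[0]]);print(np.linalg.norm(f2-f1),x,'pan',(f1+f2)/2+.137*x,'along',(b-f2)@x)
```

```text
12.675 [ 0.58350883 -0.00096223  0.1383211 ] 0.004157146659125564 4.021127688101842 [-0.05866725 -0.23017097 -0.8260161 ]
tare [ 0.48669391 -0.01152048] pow [0.52104563 0.08659588]
[ 0.45220323 -0.02709614] [0.50281439 0.10807187] [0.68542977 0.04617151]
0.1443325351506819 [ 0.9365041  -0.35065663] pan [ 0.60580987 -0.00755209] along 0.19272583091759216
```

Request:
carry_out(
  moves=[
    {"jaw":0.0,"dx":0,"dy":0.004,"dz":0.006,"yaw":0},
    {"jaw":0.0,"dx":0,"dy":0,"dz":0,"yaw":0},
  ],
)

```text
t: 12.98
tool_pos: [0.5893, -0.0007, 0.1344]
orientation: [-2.214, -2.229, 0.0]
force: [0.1, -0.2, -0.0]
opening: 0.0037
gripper_force: 4.0
```

Request:
carry_out(
  moves=[
    {"jaw":0.0,"dx":0,"dy":0,"dz":0.006,"yaw":0},
    {"jaw":0.0,"dx":0,"dy":0,"dz":0,"yaw":0},
  ],
)

```text
t: 13.22
tool_pos: [0.5887, -0.0006, 0.128]
orientation: [-2.213, -2.229, 0.001]
force: [-0.1, -0.0, -0.5]
opening: 0.0042
gripper_force: 4.0
```

Request:
carry_out(
  moves=[
    {"jaw":0.0,"dx":0,"dy":0,"dz":0.006,"yaw":0},
    {"jaw":0.0,"dx":0,"dy":0,"dz":0,"yaw":0},
  ],
)

```text
t: 13.48
tool_pos: [0.5887, -0.0006, 0.1221]
orientation: [-2.213, -2.229, 0.001]
force: [0.0, 0.1, 1.1]
opening: 0.0038
gripper_force: 4.0
```

Contact with the pan found. Following the arc while easing the jaw.

Request:
carry_out(
  grip_force=3,
  moves=[
    {"jaw":0.007,"dx":0,"dy":-0.011,"dz":0.008,"yaw":0},
    {"jaw":0.009,"dx":0,"dy":-0.009,"dz":0.009,"yaw":0},
    {"jaw":0.011,"dx":0,"dy":-0.007,"dz":0.01,"yaw":0},
    {"jaw":0.013,"dx":0,"dy":-0.006,"dz":0.009,"yaw":0},
    {"jaw":0.015,"dx":0,"dy":-0.004,"dz":0.007,"yaw":0},
    {"jaw":0.015,"dx":0,"dy":0,"dz":0,"yaw":0},
  ],
)

```text
t: 14.22
tool_pos: [0.5515, -0.0009, 0.0789]
orientation: [-2.213, -2.229, 0.001]
force: [0.8, -0.4, -0.0]
opening: 0.0149
gripper_force: 0.0
```

Run:
```python
from h import *
s=read_state();print(s['t'],s['tool_pos'],s['opening'],s['gripper_force'],s['force'])
im,m=snap('wrist','w9');np.savez('w9',**m)
i2,_=snap('scene','s9')
cv2.imwrite('pics/v9.png',np.hstack([im[100:350,130:530,::-1],cv2.resize(i2[140:240,250:410,::-1],(400,250),interpolation=cv2.INTER_CUBIC)]))
```

```text
14.225 [ 0.55150397 -0.00090594  0.07887923] 0.01487572059180197 0.0 [ 0.81410793 -0.38075259 -0.01282848]
```

View pics/v9.png

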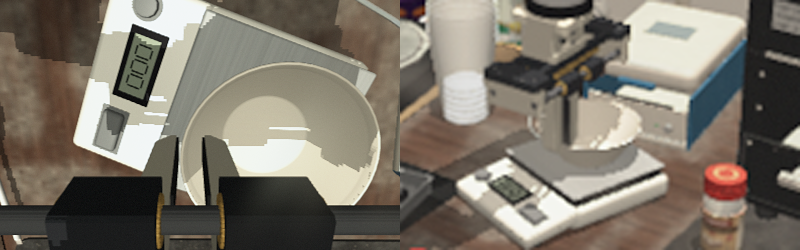

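The bowl sits level or nearly so on the pan, with its rim spanning crop columns 182–380 and top at row 62. Opening and lifting clear.

Request:
carry_out(
  moves=[
    {"jaw":0.03,"dx":0,"dy":0.0,"dz":0,"yaw":0},
    {"jaw":0.035,"dx":0,"dy":0,"dz":0,"yaw":0},
    {"jaw":0.035,"dx":0,"dy":0,"dz":-0.02,"yaw":0},
    {"jaw":0.035,"dx":0,"dy":0,"dz":-0.05,"yaw":0},
    {"jaw":0.035,"dx":0,"dy":0,"dz":-0.06,"yaw":0},
    {"jaw":0.0,"dx":0,"dy":0,"dz":-0.02,"yaw":0},
    {"jaw":0.0,"dx":0,"dy":0,"dz":0,"yaw":0},
    {"jaw":0.0,"dx":0,"dy":0,"dz":0,"yaw":0},
  ],
)

```text
t: 15.32
tool_pos: [0.5512, -0.0009, 0.2278]
orientation: [-2.212, -2.228, 0.003]
force: [-0.6, 0.3, 0.8]
opening: 0.0099
gripper_force: 0.0
```

Run:
```python
from h import *
s=read_state();print(s['t'],s['tool_pos'],s['opening'],cv2.Rodrigues(s['orientation'])[0].round(3))
im,m=snap('wrist','w10');np.savez('w10',**m)
print('pred rim',proj(m,[.602,-.003,.089]),'pan c',proj(m,[.602,-.003,.046]))
g=cv2.GaussianBlur(cv2.cvtColor(im,cv2.COLOR_RGB2GRAY),(5,5),1)
f=im.shape and 283/(s['tool_pos'][2]+.166-.089); r=.0615*f
c=cv2.HoughCircles(g,cv2.HOUGH_GRADIENT,1,20,param1=80,param2=15,minRadius=int(r*.85),maxRadius=int(r*1.1))
for q in c[0][:4]: print(q,ray(m,q[0],q[1],.089).round(4))
h=cv2.cvtColor(im,cv2.COLOR_RGB2HSV)
# tare/power keys: print gray patches
for n,p in(('tare',[.486,-.0117,.034]),('pow',[.52,.0865,.034])):
    u,v=proj(m,p).round().astype(int);print(n,u,v);print(g[v-14:v+15:2,u-20:u+21:2])
```

```text
15.325 [ 0.55120406 -0.00086553  0.22778827] 0.009901442683474468 [[-0.007  1.    -0.003]
 [ 1.     0.007  0.   ]
 [ 0.    -0.003 -1.   ]]
pred rim [366.18700712 191.89465134] pan c [360.98370681 182.60593939]
[367.5 186.5  57. ] [0.6031 0.0032 0.089 ]
[142.5 256.5  57. ] [ 0.3372 -0.0859  0.089 ]
[542.5  52.5  51.3] [0.7643 0.1381 0.089 ]
[466.5 102.5  57. ] [0.6984 0.092  0.089 ]
tare 271 186
[[133 233 252 251 251 252 252 230 164 128 128 142 182 212 224 245 251 252
  252 252 252]
 [167 245 252 252 251 252 250 209 159 163 149 128 126 134 169 213 242 252
  251 251 251]
 [198 250 251 251 251 252 245 189 169 186 188 183 169 139 137 198 241 252
  252 251 252]
 [226 251 251 251 251 252 230 172 175 186 191 197 200 165 142 208 248 252
  252 252 252]
 [241 252 251 252 252 251 216 167 180 186 191 197 197 151 158 229 251 252
  251 251 252]
 [249 252 251 252 252 247 194 168 182 187 192 198 187 141 184 241 252 251
  251 251 252]
 [251 252 251 252 252 237 177 173 184 187 193 198 172 142 205 248 252 251
  251 251 251]
 [252 251 251 252 251 222 166 179 185 187 193 194 156 156 226 251 251 251
  251
[... 1281 characters left out ...]
5 245 248 240 159 106 109 111 113 116 115  95 123 203 222 229
  248 252 252]
 [216 220 220 221 226 220 142 104 108 110 111 114 111  91 126 205 223 225
  234 240 246]
 [216 215 215 216 217 210 149 104 105 108 110 110  98  94 147 213 222 223
  223 225 227]
 [216 215 216 216 216 216 185 120  99 100 100  94  88 119 186 220 222 223
  223 223 223]
 [215 216 216 215 216 217 213 178 127 105  99 101 125 178 216 221 221 222
  223 223 223]
 [215 215 216 215 216 213 211 214 198 176 163 173 196 216 221 221 222 222
  222 223 223]
 [215 215 215 215 215 167 114 150 194 214 216 219 220 220 221 221 222 222
  222 222 223]
 [215 215 215 215 208 114  27  36  74 119 171 207 218 221 221 221 222 222
  222 223 223]]
```

Bowl measured at (0.603, 0.003), level and within 7 mm of the pan's middle. The tare key is at (0.4845, -0.011). I'll turn the closed fingers along the key and come down over it.

Request:
carry_out(
  moves=[
    {"jaw":0.0,"dx":-0.005,"dy":-0.034,"dz":0,"yaw":0},
    {"jaw":0.0,"dx":-0.005,"dy":-0.034,"dz":0,"yaw":0},
    {"jaw":0.0,"dx":0,"dy":0,"dz":0.02,"yaw":-0.175},
    {"jaw":0.0,"dx":0,"dy":0,"dz":0.02,"yaw":-0.175},
    {"jaw":0.0,"dx":0,"dy":0,"dz":0.02,"yaw":-0.175},
    {"jaw":0.0,"dx":0,"dy":0,"dz":0.02,"yaw":-0.175},
    {"jaw":0.0,"dx":0,"dy":0,"dz":0.02,"yaw":-0.175},
    {"jaw":0.0,"dx":0,"dy":0,"dz":0.02,"yaw":-0.175},
  ],
)

```text
t: 16.38
tool_pos: [0.4825, -0.0112, 0.1067]
orientation: [-0.789, -3.037, 0.001]
force: [0.4, -0.2, 1.3]
opening: 0.0003
gripper_force: 0.0
```

Request:
carry_out(
  moves=[
    {"jaw":0.0,"dx":0,"dy":0,"dz":0.02,"yaw":-0.175},
    {"jaw":0.0,"dx":0,"dy":0,"dz":0.02,"yaw":0},
    {"jaw":0.0,"dx":0,"dy":0,"dz":0.02,"yaw":0},
    {"jaw":0.0,"dx":0,"dy":0,"dz":0,"yaw":0},
  ],
)

```text
t: 16.88
tool_pos: [0.481, -0.011, 0.0462]
orientation: [-0.529, -3.09, 0.0]
force: [-0.4, -0.4, 0.8]
opening: 0.0002
gripper_force: 0.0
```

Request:
carry_out(
  moves=[
    {"jaw":0.0,"dx":0,"dy":0,"dz":0.01,"yaw":0},
    {"jaw":0.0,"dx":0,"dy":0,"dz":0.003,"yaw":0},
    {"jaw":0.0,"dx":0,"dy":0,"dz":0.001,"yaw":0},
    {"jaw":0.0,"dx":0,"dy":0,"dz":0,"yaw":0},
  ],
)

```text
t: 17.38
tool_pos: [0.4845, -0.0115, 0.036]
orientation: [0.53, 3.096, 0.0]
force: [-0.8, -0.8, -0.1]
opening: 0.0001
gripper_force: 0.0
```

Request:
carry_out(
  moves=[
    {"jaw":0.0,"dx":0,"dy":0,"dz":0.002,"yaw":0},
    {"jaw":0.0,"dx":0,"dy":0,"dz":0,"yaw":0},
  ],
)

```text
t: 17.62
tool_pos: [0.4847, -0.0115, 0.034]
orientation: [0.53, 3.096, 0.0]
force: [0.2, 1.4, 1.8]
opening: 0.0008
gripper_force: 0.7
```

Request:
carry_out(
  moves=[
    {"jaw":0.0,"dx":0,"dy":0,"dz":0.0015,"yaw":0},
    {"jaw":0.0,"dx":0,"dy":0,"dz":0,"yaw":0},
  ],
)

```text
t: 17.88
tool_pos: [0.4848, -0.0115, 0.0325]
orientation: [0.529, 3.095, 0.0]
force: [0.8, 0.2, 2.5]
opening: 0.0005
gripper_force: 1.3
```

Request:
carry_out(
  moves=[
    {"jaw":0.0,"dx":0,"dy":0,"dz":0.0015,"yaw":0},
    {"jaw":0.0,"dx":0,"dy":0,"dz":0,"yaw":0},
  ],
)

```text
t: 18.12
tool_pos: [0.4848, -0.0115, 0.031]
orientation: [0.529, 3.095, -0.0]
force: [2.8, -1.0, 4.2]
opening: 0.0006
gripper_force: 1.9
```

Request:
carry_out(
  moves=[
    {"jaw":0.0,"dx":0,"dy":0,"dz":0.0015,"yaw":0},
    {"jaw":0.0,"dx":0,"dy":0,"dz":0,"yaw":0},
  ],
)

```text
t: 18.38
tool_pos: [0.485, -0.0116, 0.0299]
orientation: [0.529, 3.095, -0.0]
force: [1.7, -1.2, 8.7]
opening: 0.0005
gripper_force: 4.2
```

The force jump to 8.7 N shows the key reached its stop. Releasing, then moving up and over to the tray.

Request:
carry_out(
  moves=[
    {"jaw":0.0,"dx":0,"dy":0,"dz":-0.01,"yaw":0},
    {"jaw":0.0,"dx":0,"dy":0,"dz":-0.05,"yaw":0},
    {"jaw":0.02,"dx":0,"dy":0,"dz":-0.06,"yaw":0},
    {"jaw":0.035,"dx":0.028,"dy":0.04,"dz":-0.05,"yaw":0},
    {"jaw":0.035,"dx":0.028,"dy":0.04,"dz":0,"yaw":0},
    {"jaw":0.035,"dx":0.028,"dy":0.04,"dz":0,"yaw":0},
    {"jaw":0.035,"dx":0.028,"dy":0.04,"dz":0,"yaw":0},
    {"jaw":0.035,"dx":0,"dy":0,"dz":0,"yaw":0},
  ],
)

```text
t: 19.38
tool_pos: [0.4311, 0.1741, 0.1932]
orientation: [-0.522, -3.095, 0.0]
force: [1.1, -0.6, 0.2]
opening: 0.0351
gripper_force: 0.0
```

Run:
```python
from h import *
s=read_state();print(s['t'],s['tool_pos'],s['opening'],cv2.Rodrigues(s['orientation'])[0].round(3))
im,m=snap('wrist','w11');np.savez('w11',**m)
mt=camera_model('top');T=lambda a,b,z:ray(mt,220+a/3.3,130+b/3.3,z)
g=cv2.cvtColor(im,cv2.COLOR_RGB2GRAY)
k=cv2.inRange(g,0,45)
for a,b in[(98,335),(150,323),(107,386),(160,377)]:
    p=T(a,b,.03);print('foot~',p.round(3),'pad px',proj(m,[p[0],p[1],.012]).round(),'long top',proj(m,[p[0],p[1],.084]).round(),'short top',proj(m,[p[0],p[1],.05]).round())
u,v=proj(m,[.417,.182,.02]).round().astype(int);print(u,v)
# ascii map
sub=cv2.resize(g[max(v-85,0):v+95,u-110:u+110],None,fx=.5,fy=.25,interpolation=cv2.INTER_AREA)
print(max(v-85,0),u-110)
for r in sub: print(''.join(' .:-=+*#%@'[min(int(x)//26,9)] for x in r))
```

```text
19.375 [0.43114154 0.17412513 0.19324299] 0.03514426423092295 [[-0.945  0.328 -0.002]
 [ 0.328  0.945  0.   ]
 [ 0.002 -0.001 -1.   ]]
foot~ [0.439 0.214 0.03 ] pad px [353. 178.] long top [361. 194.] short top [357. 185.]
foot~ [0.45  0.162 0.03 ] pad px [317. 199.] long top [316. 219.] short top [316. 208.]
foot~ [0.388 0.206 0.03 ] pad px [334. 141.] long top [338. 148.] short top [336. 144.]
foot~ [0.396 0.153 0.03 ] pad px [295. 161.] long top [289. 173.] short top [292. 167.]
323 171
86 213
=-::...:::::----::::::---:::----:-:::::::----:::::---::::--=++**###%#======++------:..........................
.:::------::::--::::::::--:::::----::::::----::::::--=+***###%%%%#%%%#=-===-::....:::.........      ..........
:-----------------::::::---::::-----::::------:--::-++**##%%%%#%#*=#+=-:::.....::::::....            .........
-:-------------:---::::::---::::-----:::----------:+**###***#**====-:......:::-:::.....               ........
----------------:-:::::::----:-::--:--:::---------:::+++*##+===--:-=-...:::::...........               .......
---:-------------:-:::::-:----::::--:--::::
[... 3696 characters left out ...]
--::..............::::::::----:...
***************************=----------. ......................:---=. :----------:.............:::::::::::::...
@@@@@@@@@@@@@@@@@@@@@@@@@@*----------:  :.:............::-==+=====-. .-----------:........::::::::::::::---:.:
@@@@@@@@@@@@@@@@@@@@@@@@@*-----------.  :::-.....::--====++====----.  :=-----------::::::::::::::::::::--==-..
@@@@@@@@@@@@@@@@@@@@@@@@+------------   :.::::---=========+=====---.  .-------------:::........:::::--======-.
*#@@@@@@@@@@@@@@@@@@@@@+------------.   :.:--=============+=====---.   ---------------::....::::::------=====-
-#@@@%::::::::::::::::------------=-   .-:-=======++++++++++=======:   .--------------:::::::::::--------=====
```

Run:
```python
from h import *
m=dict(np.load('w11.npz'));g=cv2.imread('pics/w11.png',0)
pads={'A':(333,138),'B':(295,158),'C':(355,174),'D':(317,198)}
i0,ms=snap('scene','s11');gs=cv2.cvtColor(i0,cv2.COLOR_RGB2GRAY)
for n,(u,v) in pads.items():
    p=ray(m,u,v,.015);b,l,sh=[proj(ms,[p[0],p[1],z]).round(1) for z in(.006,.084,.05)]
    print(n,p.round(3),b,l,sh)
lo=np.array([205,175]);sub=gs[180:245,200:275]
print('scene rows180 cols200')
for i,r in enumerate(sub): print(f'{180+i}',''.join(' .:-=+*#%@'[min(int(x)//26,9)] for x in r))
```

```text
A [0.384 0.205 0.015] [221.9 223.7] [219.2 200.3] [220.4 210.7]
B [0.392 0.154 0.015] [236.7 228. ] [234.4 204.4] [235.4 214.9]
C [0.435 0.217 0.015] [230.9 215.1] [228.5 192.1] [229.6 202.3]
D [0.449 0.163 0.015] [247.8 218.6] [245.9 195.4] [246.7 205.7]
scene rows180 cols200
180 @@@@@@@@@@@@@@@@#-....:::::.::::::::::::::::::....::::::=****+=---=*##%%%%%
181 @@@@@@@@@@@@@@@@@* .......::::::::::::::::::.......:..-=***++=----=+####%%%
182 @@@@@@@@@@@@@@@@@#    .....:::::::::::::............:-+***+===-----+#%%%%%%
183 @@@@@@@@@@@@@@@@@#     ........:::::::.............:=****+==+=-----+###%%%%
184 @@@@@@@@@@@@@@@@@#     ...........................:=***++++++=-----+#%%%#%%
185 @@@@@@@@@@@@@@@@@=    .......................... :=***+==+====-----=#%%%%%%
186 @@@@@@@@@@@@@@@@*: .. ..... ::................ .-+***+========-----=####%%%
187 @@@@@@@@@@@@@@@*. ...  .....::........... ... .=***+=========-------+#####%
188 @@@@@@@@@@@@@@#:   ..  ................. ... .=***+========----------+*##%%
189 @@@@@@@@@@@%#*+==--:      ...............   :=**++==++====-------------=+**
190 @@@@@@@@@%%+=+++*+
[... 3677 characters left out ...]
.........::-----::...::---::..:-===========+==========------
237 =========-::..............::-----::....:::.:-===-========++============----
238 ====-=====--:................:-----:::....:==============================--
239 =============---:..............:-----:::::-============+===================
240 =================-:.............::----------===============================
241 ===================-:..............::----------==----======================
242 ====================--:...............::-------------======================
243 ==-=-=================---:..............::-------------===============++===
244 =-========================-:..............::::-------------================
```

By stem height in the scene camera, A (0.384, 0.205) and D (0.449, 0.163) are the long feet (tops near rows 201 and 194) and B and C are short. I'll go above A and centre on its stem with the wrist camera.

Request:
carry_out(
  moves=[
    {"jaw":0.035,"dx":0.027,"dy":0.007,"dz":0.04,"yaw":0},
    {"jaw":0.035,"dx":0.027,"dy":0.007,"dz":0.04,"yaw":0},
    {"jaw":0.035,"dx":0,"dy":0,"dz":0.01,"yaw":0},
    {"jaw":0.035,"dx":0,"dy":0,"dz":0,"yaw":0},
  ],
)

```text
t: 19.98
tool_pos: [0.3873, 0.2018, 0.1038]
orientation: [-0.531, -3.096, 0.001]
force: [-0.1, 0.1, 0.9]
opening: 0.0352
gripper_force: 0.0
```

```bash
cat > asc.py <<'E'
from h import *
import sys
x,y,name=float(sys.argv[1]),float(sys.argv[2]),sys.argv[3]
s=read_state();print(s['t'],s['tool_pos'],s['opening'])
im,m=snap('wrist',name);np.savez(name,**m);g=cv2.cvtColor(im,cv2.COLOR_RGB2GRAY)
print('TCP px',proj(m,s['tool_pos']),'top px',proj(m,[x,y,.084]),'base',proj(m,[x,y,.015]))
R=cv2.Rodrigues(s['orientation'])[0];a=s['tool_pos'].copy();a[2]=.084
for d in(-.01,.01): print('below TCP, y off',d,proj(m,a+R[:,1]*d))
sub=cv2.resize(g[110:260,260:390],None,fx=1,fy=.5,interpolation=cv2.INTER_AREA)
for i,r in enumerate(sub): print(110+2*i,''.join(' .:-=+*#%@'[min(int(x)//26,9)] for x in r))
E
python3 asc.py .384 .205 w12
```

```text
19.975 [0.38731101 0.20176317 0.1037897 ] 0.03522702539721766
TCP px [321.61840665 247.96252855] top px [324.25607003 229.78604972] base [323.29748905 200.53550222]
below TCP, y off -0.01 [307.50570488 235.20447415]
below TCP, y off 0.01 [335.49783766 235.2111085 ]
110 :::::---::----:----:::::::::-------------::---::::::-----++*%%%%%%##**#%%%%%#*##%%%%%%%#+------:::::::-----::::::::---------------
112 -:::::::::-----:----::::::::--------------------:::-=+*%%%%%#****#%%%%#***##%%%#%%%@%#=---------::::::----::::::::::--------------
114 ---::::::::-----------::::::--------------------::-*%#*++=+*#%%%%*+==+*%%%%##*#%%#*=------------:::::::::---::::::::--------------
116 ----:::::::-----::----:::::::-------------------:::::::-*%@%##+==+#%%%%#***%%%#*=-:::----------:::::::::----:::::::::-------------
118 -----:--::::-----::----::::::--------------:::---::::::-=+=--=*%@@%#+++*%@%#*=-----::----:::::---:::::::-----::::::::-------------
120 ------:::::::-----::-----:::::--::-----------------:::::::::=##*==-+*%%%*=--------:::::::--------::::::::-----:::::::-------------
122 -------:::::::----::
[... 8590 characters left out ...]
-----------===========---
250 ...:----------------=------:     :===========+*************++=================-.    .-+=     :-=---=------=----------===========--
252 ..:-----------=---------==-.     -====+++===+++******************+*************+-   .-=-     .--=---------------------===========-
254 -:-------=--------------=-:      -******+=-:.. ....:---+*************************-.   :.      :-=-------------=--------==========-
256 =--=-=--------=-----------.      -***=:.               .-=*************************+-.        .-=------------------------====--:::
258 -----------------------==:       -+=:       .             .+**************************=:       :---------------------------:::.:..
```

A's stem top is at (330,231.5), versus the finger axis at (321.5,235), so I need +6 mm in y and +2.5 mm in x. Then descend, grip and lift.

Request:
carry_out(
  grip_force=12,
  moves=[
    {"jaw":0.035,"dx":0.0025,"dy":0.006,"dz":0,"yaw":0},
    {"jaw":0.035,"dx":0,"dy":0,"dz":0.025,"yaw":0},
    {"jaw":0.035,"dx":0,"dy":0,"dz":0.025,"yaw":0},
    {"jaw":0.025,"dx":0,"dy":0,"dz":0,"yaw":0},
    {"jaw":0.015,"dx":0,"dy":0,"dz":0,"yaw":0},
    {"jaw":0.004,"dx":0,"dy":0,"dz":0,"yaw":0},
    {"jaw":0.004,"dx":0,"dy":0,"dz":0,"yaw":0},
    {"jaw":0.004,"dx":0,"dy":0,"dz":0,"yaw":0},
  ],
)

```text
t: 21.02
tool_pos: [0.3877, 0.2098, 0.0552]
orientation: [0.529, 3.094, 0.002]
force: [-0.0, -0.8, 5.8]
opening: 0.0093
gripper_force: 12.0
```

Request:
carry_out(
  moves=[
    {"jaw":0.004,"dx":0,"dy":0,"dz":-0.02,"yaw":0},
    {"jaw":0.004,"dx":0,"dy":0,"dz":-0.04,"yaw":0},
    {"jaw":0.004,"dx":0,"dy":0,"dz":-0.05,"yaw":0},
    {"jaw":0.004,"dx":0,"dy":0,"dz":-0.01,"yaw":0},
    {"jaw":0.004,"dx":0,"dy":0,"dz":0,"yaw":0},
  ],
)

```text
t: 21.65
tool_pos: [0.3869, 0.2095, 0.1743]
orientation: [0.529, 3.095, 0.001]
force: [-0.9, -0.0, -1.3]
opening: 0.0098
gripper_force: 12.0
```

Request:
carry_out(
  moves=[
    {"jaw":0.004,"dx":-0.048,"dy":-0.021,"dz":0,"yaw":0},
    {"jaw":0.004,"dx":-0.048,"dy":-0.021,"dz":0,"yaw":0},
    {"jaw":0.004,"dx":-0.048,"dy":-0.021,"dz":0,"yaw":0},
    {"jaw":0.004,"dx":-0.048,"dy":-0.021,"dz":0,"yaw":0},
    {"jaw":0.004,"dx":-0.048,"dy":-0.021,"dz":0,"yaw":0},
    {"jaw":0.004,"dx":-0.0465,"dy":-0.0193,"dz":0,"yaw":0},
    {"jaw":0.004,"dx":0,"dy":0,"dz":0,"yaw":0},
    {"jaw":0.004,"dx":0,"dy":0,"dz":0,"yaw":0},
  ],
)

```text
t: 22.65
tool_pos: [0.614, -0.0029, 0.1714]
orientation: [-0.53, -3.093, -0.0]
force: [0.0, -0.6, -1.0]
opening: 0.0096
gripper_force: 12.0
```

Run:
```python
from h import *
s=read_state();print(s['t'],s['tool_pos'],s['opening'],s['force'])
im,m=snap('wrist','w13');g=cv2.cvtColor(im,cv2.COLOR_RGB2GRAY)
b=[.603,.003,.089];print('rim c',proj(m,b),'L/R',proj(m,[.603-.02,.003-.058,.089]),proj(m,[.603+.02,.003+.058,.089]),'TCP',proj(m,s['tool_pos']))
sub=cv2.resize(g[110:310,230:410],None,fx=.6,fy=.3,interpolation=cv2.INTER_AREA)
for i,r in enumerate(sub): print(round(110+i/.3),''.join(' .:-=+*#%@'[min(int(x)//26,9)] for x in r))
```

```text
22.65 [ 0.61400708 -0.00286529  0.17135706] 0.00955679886499749 [ 0.00299339 -0.60788721 -0.99659866]
rim c [323.27872445 194.50344439] L/R [256.07015193 194.94355494] [390.58473362 194.06269578] TCP [321.61024902 248.02612974]
110 ---------%@@@@@@@@@@@@@@@@@@@@@@@@@@@@@@@@@@@@@@@@@@@@@@@@@@@@@@%%%%%%%%%%%%%%%%%%%%%@@@@@@@@@%++++=====++++
113 =--------%@@@@@@@@@@@@@@@@@@@@@@@@@@@@@@@@@@@@@@@@@@@@@@@@@@@@@@%%%%%%%%%%%%%%%%%%%%%@@@@@@@@@%+++++++++++++
117 =--------#@@%%%%%%%%%%%%%%%%%%%%%%%%%%%%%%%%%%%%%%%%%%%%%%%%%%#**********************%%%%%%%%%#++++++++*++++
120 =--------=%@@@@@@@@@@@@@@@@@@@@@@@@@@@@@@@@@@@@@@@@@@@@@@@@@@@%**********************#@@@@@@@#+++*++++***+++
123 ==-------=%@@@@@@@@@@@@@@@@@@@@@@@@@@@@@@@@@@@@@@@@@@@@@@@@@@@@#**********************%@@@@@@#+++++++++++++=
127 +===------#@@@@@@@@@@@@@@@@@@@@@@@@@@@@@@@@@@@@@@@@@@@@@@@@@@@@@**********************#@@@@@@#+++++++++=====
130 =====-----*@@@@@@@@@@@@@@@@@@@@@@@@@@@@@@@@@@@@@@@@@@@@@@@@%%@@%***********************%@@@@@*+++++++++++===
133 ======----*@@@@@@@@@@@@@@@@@@@@@@@@@@@@@@@@@@@%%%%%%%%%%%@@######************
[... 5207 characters left out ...]
    ..................
290                                           :==-  .::++=====*+  .==-.                      ...................
293                                          ::-=:. .:.-======++  .-=-:.                     ...................
297                                         .:--=-.....-=++++++=...=-:::                      ..................
300                                         .---=-..:..-+++++++=...--:::.                     ..................
303                                         :--:::..:..:--------:..:::--.                     ..................
307                                         --:......................:--:                   ....................
```

The foot hangs straight. The bowl's rim spans columns 249–383, so its centre is about (0.603, -0.0035). Adjusting and lowering.

Request:
carry_out(
  moves=[
    {"jaw":0.004,"dx":-0.004,"dy":-0.004,"dz":0.03,"yaw":0},
    {"jaw":0.004,"dx":0,"dy":0,"dz":0.03,"yaw":0},
    {"jaw":0.004,"dx":0,"dy":0,"dz":0.008,"yaw":0},
    {"jaw":0.004,"dx":0,"dy":0,"dz":0.003,"yaw":0},
    {"jaw":0.004,"dx":0,"dy":0,"dz":0,"yaw":0},
  ],
)

```text
t: 23.32
tool_pos: [0.6185, -0.0079, 0.1042]
orientation: [0.528, 3.095, 0.0]
force: [0.1, 0.9, -0.2]
opening: 0.0098
gripper_force: 12.0
```

Request:
carry_out(
  moves=[
    {"jaw":0.004,"dx":0,"dy":0,"dz":0.001,"yaw":0},
    {"jaw":0.004,"dx":0,"dy":0,"dz":0,"yaw":0},
  ],
)

```text
t: 23.58
tool_pos: [0.6183, -0.0082, 0.1026]
orientation: [0.529, 3.096, 0.0]
force: [-0.1, 0.4, -0.1]
opening: 0.0097
gripper_force: 12.0
```

Request:
carry_out(
  moves=[
    {"jaw":0.004,"dx":0,"dy":0,"dz":0.0015,"yaw":0},
    {"jaw":0.004,"dx":0,"dy":0,"dz":0,"yaw":0},
  ],
)

```text
t: 23.82
tool_pos: [0.6177, -0.0082, 0.1002]
orientation: [-0.53, -3.096, 0.0]
force: [0.1, 0.8, -0.6]
opening: 0.0094
gripper_force: 12.0
```

Request:
carry_out(
  moves=[
    {"jaw":0.004,"dx":0,"dy":0,"dz":0.0015,"yaw":0},
    {"jaw":0.004,"dx":0,"dy":0,"dz":0,"yaw":0},
  ],
)

```text
t: 24.08
tool_pos: [0.618, -0.0082, 0.099]
orientation: [0.53, 3.096, -0.0]
force: [-0.3, -0.9, 0.7]
opening: 0.01
gripper_force: 12.0
```

Request:
carry_out(
  moves=[
    {"jaw":0.004,"dx":0,"dy":0,"dz":0.0007,"yaw":0},
    {"jaw":0.016,"dx":0,"dy":0,"dz":0,"yaw":0},
    {"jaw":0.035,"dx":0,"dy":0,"dz":0,"yaw":0},
    {"jaw":0.035,"dx":0,"dy":0,"dz":0,"yaw":0},
    {"jaw":0.035,"dx":0,"dy":0,"dz":-0.04,"yaw":0},
    {"jaw":0.035,"dx":0,"dy":0,"dz":-0.05,"yaw":0},
    {"jaw":0.035,"dx":0,"dy":0,"dz":0,"yaw":0},
  ],
)

```text
t: 24.95
tool_pos: [0.621, -0.0084, 0.1941]
orientation: [0.528, 3.087, 0.001]
force: [-0.3, -0.1, -0.2]
opening: 0.0349
gripper_force: 0.0
```

```bash
cat > asc2.py <<'E'
from h import *
import sys
s=read_state();print(s['t'],s['tool_pos'],s['opening'],s['force'])
im,m=snap('wrist',sys.argv[1]);np.savez(sys.argv[1],**m);g=cv2.cvtColor(im,cv2.COLOR_RGB2GRAY)
a=s['tool_pos'].copy()
for z in(.054,.089,.128): a[2]=z;print('TCP axis at',z,proj(m,a))
sub=cv2.resize(g[110:280,230:410],None,fx=.6,fy=.3,interpolation=cv2.INTER_AREA)
for i,r in enumerate(sub): print(round(110+i/.3),''.join(' .:-=+*#%@'[min(int(x)//26,9)] for x in r))
E
python3 asc2.py w14
```

```text
24.95 [ 0.62099509 -0.00844733  0.194102  ] 0.034905637049628756 [-0.33178423 -0.12670247 -0.23590109]
TCP axis at 0.054 [320.66510403 189.13373196]
TCP axis at 0.089 [320.81433111 198.64338521]
TCP axis at 0.128 [321.02805252 212.2630076 ]
110 =====--------+%@@@@@@@@@@@@@@@@@@@@@@@@@@@@@@@@@@@@@@@@@@@@@@@@%*********************%@@@@@@#+++*+++***++++=
113 ======-------=%@@@@@@@@@@@@@@@@@@@@@@@@@@@@@@@@@@@@@@@@@@@@@@@@@#********************#@@@@@@#+++++++++++====
117 ===+====-----=%@@@@@@@@@@@@@@@@@@@@@@@@@@@@@@@@@@@@@@@@@@@@@@@@@@*********************%@@@@@*+++++++++=====+
120 =========----=#@@@@@@@@@@@@@@@@@@@@@@@@@@@@@@@@@@%%%%%%%@@@@%#%%%#********************%@@@@%*+++*+++++++==++
123 =========-----*@@@@@@@@@@@@@@@@@@@@@@@@@@%%%%%%%%%%%%%%%%%%%%#****####****************%@@@@%*+++*+++++++++++
127 =========-----*@@@@@@@@@@@@@@@@@@@@@%%%%%%%%%%%%%%%%%%%%%%%%%%#********###************#@@@@%+++++*++++++++==
130 ==========----+@@@@@@@@@@@@@@@@@@%%%%%%%%%%%%%%%%%%%%%%%%%%%%%%#*******+**###**********%@@@%++++++++++++++++
133 ============--+@@@@@@@@@@@@@@@%%%%%%%%%%%%%%%%%%%%%%%%%%%%@@@@@%
[... 4203 characters left out ...]
=====+++++=--::=*#%%@@
260 :::::----:-+++==================-.    ----=====================++++***-    :=================-::-+*%@@@@@@@@
263 ::::::------++==================:    .----=+++++++++++======++***+++===.   .-===============-**%@@@@@@@@@@@@
267 :::::::----:-+=================-.    :=====++++++++++++++**++====++====:    :================+%@@@@@@@@@@@@@
270 :::::::::::-:-=================:    .--====+++++++==++***+===+*++++++++=    .-=================+@@@@@@@@%#*+
273 :::::::::::::-================-.    :--======+++++-.-====++*##*+++++++++:    :=================-*%%%%*+=====
277              ..  .-===========:     ---=======+++=:.:==++++++++++++++=-:.    .-===========:.................
```

The first foot stands upright in the bowl, pad at (318,184), 14.5 mm off the bowl's centre at (0.6015, -0.0035). Now for foot D.

Request:
carry_out(
  moves=[
    {"jaw":0.035,"dx":0.0436,"dy":0.0218,"dz":0,"yaw":0},
    {"jaw":0.035,"dx":0.0436,"dy":0.0218,"dz":0,"yaw":0},
    {"jaw":0.035,"dx":0.0436,"dy":0.0218,"dz":0,"yaw":0},
    {"jaw":0.035,"dx":0.0436,"dy":0.0218,"dz":0,"yaw":0},
    {"jaw":0.035,"dx":0.0436,"dy":0.0218,"dz":0.03,"yaw":0},
    {"jaw":0.035,"dx":0,"dy":0,"dz":0.04,"yaw":0},
    {"jaw":0.035,"dx":0,"dy":0,"dz":0.02,"yaw":0},
    {"jaw":0.035,"dx":0,"dy":0,"dz":0,"yaw":0},
  ],
)

```text
t: 26.0
tool_pos: [0.4458, 0.1666, 0.0951]
orientation: [-0.528, -3.091, 0.004]
force: [0.6, -0.4, -0.1]
opening: 0.0346
gripper_force: 0.0
```

```bash
python3 asc.py .451 .166 w15 | sed -n '1,5p;30,80p'
```

```text
26.0 [0.44582166 0.16656077 0.09508416] 0.034603109746013536
TCP px [321.61721141 247.98932203] top px [323.29778194 247.31372562] base [322.73506388 213.36003625]
below TCP, y off -0.01 [306.99295847 240.60252312]
below TCP, y off 0.01 [336.18148208 240.60963382]
110 ---:::....................::--=======----::--============================================================+++**#+:.:=+*####*=......
160 ##############+   ..#@#=--=---::::::=***=: .     .-======================+*#######################################################
162 *#############+.  .:**=++++++++-::::=+**=. .     :========================+#*#####################################################
164 +*############*-   .-+++++++++++=::-++++=.      :-===========================*#################################*****##############
166 =+#############*-.  -++++++++++++--+++++-.     .-=============================*#########################*+==--:.....:--=+*########
168 --+++*###########=. :=++++++++++=-+++=-:.     .-==============================+*######################+-:.               .-+**####
170 .:-==+############+: 
[... 5349 characters left out ...]
---------=-.             
250 =-------------------------=:            .-====--::....:-=++++++==----=====--:..              :-----------------------.            
252 ==-----------=---------=---.             .:-===---:.....::-------=====--:...                 .-=--------=--------=--=-.           
254 ==-----------=-=--------=-:               .:-===---:..:::-----====--::..   ...                :------------------------.          
256 =--------==---------------.       ...........-====-::-----====--::..............              .-=-------=---=---------=-:      .  
258 ------=----------------==:        ............-++**+--====---:.....................            :-=---------------=----=--:.      .
```

D's stem top is at (319.5,245.5) against the axis (321.6,240.6), so correct -3.5 mm in x and -1.5 mm in y, then grip and lift.

Request:
carry_out(
  moves=[
    {"jaw":0.035,"dx":-0.0035,"dy":-0.0015,"dz":0,"yaw":0},
    {"jaw":0.035,"dx":0,"dy":0,"dz":0.02,"yaw":0},
    {"jaw":0.035,"dx":0,"dy":0,"dz":0.02,"yaw":0},
    {"jaw":0.025,"dx":0,"dy":0,"dz":0,"yaw":0},
    {"jaw":0.015,"dx":0,"dy":0,"dz":0,"yaw":0},
    {"jaw":0.004,"dx":0,"dy":0,"dz":0,"yaw":0},
    {"jaw":0.004,"dx":0,"dy":0,"dz":0,"yaw":0},
    {"jaw":0.004,"dx":0,"dy":0,"dz":0,"yaw":0},
  ],
)

```text
t: 27.05
tool_pos: [0.4523, 0.1647, 0.0594]
orientation: [0.529, 3.095, 0.001]
force: [-0.6, -0.5, 6.9]
opening: 0.0096
gripper_force: 12.0
```

Request:
carry_out(
  moves=[
    {"jaw":0.004,"dx":0,"dy":0,"dz":-0.02,"yaw":0},
    {"jaw":0.004,"dx":0,"dy":0,"dz":-0.04,"yaw":0},
    {"jaw":0.004,"dx":0,"dy":0,"dz":-0.05,"yaw":0},
    {"jaw":0.004,"dx":0,"dy":0,"dz":-0.02,"yaw":0},
    {"jaw":0.004,"dx":0,"dy":0,"dz":0,"yaw":0},
    {"jaw":0.004,"dx":0,"dy":0,"dz":0,"yaw":0},
  ],
)

```text
t: 27.8
tool_pos: [0.4505, 0.1644, 0.1867]
orientation: [-0.529, -3.095, 0.001]
force: [-0.5, -0.2, -0.5]
opening: 0.0096
gripper_force: 12.0
```

Request:
carry_out(
  moves=[
    {"jaw":0.004,"dx":-0.036,"dy":-0.022,"dz":-0.008,"yaw":0},
    {"jaw":0.004,"dx":-0.036,"dy":-0.022,"dz":0,"yaw":0},
    {"jaw":0.004,"dx":-0.036,"dy":-0.022,"dz":0,"yaw":0},
    {"jaw":0.004,"dx":-0.036,"dy":-0.022,"dz":0,"yaw":0},
    {"jaw":0.004,"dx":-0.036,"dy":-0.021,"dz":0,"yaw":0},
    {"jaw":0.004,"dx":0,"dy":0,"dz":0,"yaw":0},
    {"jaw":0.004,"dx":0,"dy":0,"dz":0,"yaw":0},
  ],
)

```text
t: 28.68
tool_pos: [0.5836, 0.0022, 0.1943]
orientation: [-0.53, -3.093, -0.0]
force: [0.1, -0.1, -0.8]
opening: 0.0096
gripper_force: 12.0
```

Request:
carry_out(
  moves=[
    {"jaw":0.004,"dx":0,"dy":0,"dz":0,"yaw":0},
  ],
)

```text
t: 28.8
tool_pos: [0.584, 0.0029, 0.1955]
orientation: [-0.528, -3.096, -0.0]
force: [-0.1, 0.1, -0.1]
opening: 0.0095
gripper_force: 12.0
```

```bash
python3 asc2.py w16
```

```text
28.8 [0.58397771 0.00285343 0.19547886] 0.009520399891341604 [-0.1225529   0.11973811 -0.05991332]
TCP axis at 0.054 [320.97639243 190.11051403]
TCP axis at 0.089 [321.07845845 199.32990684]
TCP axis at 0.128 [321.22454991 212.52601697]
110 ===-----------:%@@@%#*#%%%%%%%%%%%%#%#=#%@@@@@-:-%@@#%@@@#%#@@@#+=++++=+++:.:%%%+--=#%###*#@@%==============
113 =====----------#@@@@%************++++**%%@@@@@-:-%@@#%@@@#%#@@@#*=++++-+++:.:%%%%*===+***%@@@%+==++++=++++++
117 =====----------*@@@@@@@@@@@@@@@@@@@@@@@@@@@@@@=:-%@@%%%%%#%#%%%%#+++++=+++:.:%%%%%%##%@@@@@@@#===+++++++++**
120 ======---------*@@@@@@@@@@@@@@@@@@@@@@@@@@@@@@=:-%@@@%%%%@@@%%%%@%++++++++:.:%%%%%%%%%@@@@@@@#=====+++++++**
123 ======---------+@@@@@@@@@@@@@@@@@@@@@@@@@@@@@@+::================-::::::::..:%%%%%%%%@@@@@@@@*=====+++++++++
127 =====----------+@@@@@@@@@@@@@@@@@@@@@@@@@@@@@@#******************+==========+%%%%%%%%%@@@@@@@*=======+++++++
130 =====----------+@@@@@@@@@@@@@@@@@@@@@@@@@@@@@@@@@@@@@@@@@@@@@@@@@@@%%%%%%%%%%%%%%%%%%%@@@@@@@#+++=====+++=++
133 +=====---------+@@@@@@@@@@@@@@@@@@@@@@@@@@@@@@@@@@@@@@@@@@@@@@@@@@@@
[... 4199 characters left out ...]
+++====++++++++**++*+:
260 ----:-++++===--------::---------===============. =**++**+*+: -===============++=+++++++++++++++++++++***+++-
263 -----:-+=======----------------================. -+++++++*+. :================+++++++++++++==+++***++++===+=
267 ------:-=========-------------================-. =%*++++*##: :=================++++++++==+++***++++++++====+
270 -------:-============--------=================-  *@@@@%@@@@- .==================+++++++****+++++++++++++++++
273 --------:-===========--------=================:  :======+++: .-==================++**+++=====+++============
277  .  .     ............      ............. -===:  :======+++:  -===: ... ....................................
```

The bowl's rim spans columns 260–381, centred on the tool axis in y, and the foot hangs straight. Lowering.

Request:
carry_out(
  moves=[
    {"jaw":0.004,"dx":0,"dy":0,"dz":0.035,"yaw":0},
    {"jaw":0.004,"dx":0,"dy":0,"dz":0.035,"yaw":0},
    {"jaw":0.004,"dx":0,"dy":0,"dz":0.012,"yaw":0},
    {"jaw":0.004,"dx":0,"dy":0,"dz":0.005,"yaw":0},
    {"jaw":0.004,"dx":0,"dy":0,"dz":0,"yaw":0},
    {"jaw":0.004,"dx":0,"dy":0,"dz":0,"yaw":0},
  ],
)

```text
t: 29.6
tool_pos: [0.5863, 0.0017, 0.1111]
orientation: [0.529, 3.093, 0.0]
force: [1.3, -0.2, 1.0]
opening: 0.0097
gripper_force: 12.0
```

Request:
carry_out(
  moves=[
    {"jaw":0.004,"dx":0,"dy":0,"dz":0.0015,"yaw":0},
    {"jaw":0.004,"dx":0,"dy":0,"dz":0,"yaw":0},
  ],
)

```text
t: 29.85
tool_pos: [0.5849, 0.0019, 0.108]
orientation: [0.53, 3.096, 0.0]
force: [0.1, -0.1, 2.4]
opening: 0.0094
gripper_force: 12.0
```

Request:
carry_out(
  moves=[
    {"jaw":0.004,"dx":0,"dy":0,"dz":0.0015,"yaw":0},
    {"jaw":0.004,"dx":0,"dy":0,"dz":0,"yaw":0},
  ],
)

```text
t: 30.1
tool_pos: [0.585, 0.0019, 0.1063]
orientation: [0.53, 3.096, 0.0]
force: [1.3, -0.1, 5.5]
opening: 0.0096
gripper_force: 12.0
```

Contact came about 6 mm early, on the bowl's side wall as geometry predicts for a pad edge at 34.5 mm radius. I'll ease the load off, release gently and lift.

Request:
carry_out(
  moves=[
    {"jaw":0.004,"dx":-0.0005,"dy":0,"dz":-0.0015,"yaw":0},
    {"jaw":0.004,"dx":0,"dy":0,"dz":0,"yaw":0},
    {"jaw":0.014,"dx":0,"dy":0,"dz":0,"yaw":0},
    {"jaw":0.03,"dx":0,"dy":0,"dz":0,"yaw":0},
    {"jaw":0.035,"dx":0,"dy":0,"dz":0,"yaw":0},
    {"jaw":0.035,"dx":0,"dy":0,"dz":-0.02,"yaw":0},
    {"jaw":0.035,"dx":0,"dy":0,"dz":-0.04,"yaw":0},
    {"jaw":0.035,"dx":0,"dy":0,"dz":-0.04,"yaw":0},
  ],
)

```text
t: 31.1
tool_pos: [0.5853, 0.0017, 0.2102]
orientation: [0.53, 3.096, 0.0]
force: [0.6, -0.2, 0.1]
opening: 0.0352
gripper_force: 0.0
```

Request:
carry_out(
  moves=[
    {"jaw":0.035,"dx":0,"dy":0,"dz":0,"yaw":0},
    {"jaw":0.035,"dx":0,"dy":0,"dz":0,"yaw":0},
  ],
)

```text
t: 31.35
tool_pos: [0.5854, 0.0017, 0.2084]
orientation: [0.529, 3.096, 0.0]
force: [0.5, -0.0, -0.8]
opening: 0.0349
gripper_force: 0.0
```

```bash
python3 asc2.py w17
```

```text
31.35 [0.5854119  0.00168938 0.2083519 ] 0.034888364709168895 [ 0.50097832 -0.00978017 -0.76552292]
TCP axis at 0.054 [320.88013004 186.90021613]
TCP axis at 0.089 [320.97826377 195.45175834]
TCP axis at 0.128 [321.1172449  207.56281354]
110 ======----------=@@@@%********++++++++++#%@@@@%::#@@##@@@###@%@##++++==++=. *%%#+=--=***#%@@%====++==+++++++
113 =======---------=@@@@%%%%%%%%%%%%%%%%%%%%@@@@@%::*@@##@@@###@@@##++++==++=..*%%%%#***#%@@@@@#===++++++++++**
117 =======---------=%@@@@@@@@@@@@@@@@@@@@@@@@@@@@%::#@@@%###%%%###%%#===++++=..*%%%%%%%%@@@@@@@*=====++++++****
120 =======----------%@@@@@@@@@@@@@@@@@@@@@@@@@@@@%::=***************+-------:..*%%%%%%%%@@@@@@@*=====+++++++++*
123 ++=====----------%@@@@@@@@@@@@@@@@@@@@@@@@@@@@%===================----------#%%%%%%%%%@@@@@@+======+++++++++
127 ======-----------#@@@@@@@@@@@@@@@@@@@@@@@@@@@@@@@@@@@@@@@@@@@@@@@@@@%%%%%%%%%%%%%%%%%%@@@@@@*++======++==+++
130 +++====----------#@@@@@@@@@@@@@@@@@@@@@@@@@@@@@@@@@@@@@@@@@@@@@@@@@@%%%%%%%%%%%%%%%%%%%@@@@@*+++====++++++++
133 =========--------*@@@@@@@@@@@@@@@@@@@@@@@@@@@@@@@@@@@@@@@@@@@@@@@@@
[... 4200 characters left out ...]
=======+++***+++===+=:
260 --------:=======================-.    :-=+##%@@@@@@@@@@@@@@@@@@@%%#**+-    :===============+***++==++=+====-
263 ---------:======================:    .-------==++**########**+++++++++=.   .-=================++++++++++++++
267 ----------:====================-.    :-------------======++++===++++=++:    :=================++++++++++++++
270 --::::-----:+==================:    .--------------======+++======+++++=    .-=================++++++++++++*
273 ::::::-----:--=-==============-.    :---------------========++++++++++++:    :=========================*#%%%
277              .....-===========:     :--------=--===============++==++***-    .-===========:.................
```

Foot 1 stands upright, pad near (320,215). Foot 2 has leaned over inside the bowl, pad near (307,197), about 20 mm off the bowl's centre, stem against the left wall toward (290,233). The rim still looks level. I'll check that everything is at rest and that the stack and tray are undisturbed.

Request:
carry_out(
  moves=[
    {"jaw":0.035,"dx":0,"dy":0,"dz":-0.02,"yaw":0},
    {"jaw":0.035,"dx":0,"dy":0,"dz":0,"yaw":0},
    {"jaw":0.035,"dx":0,"dy":0,"dz":0,"yaw":0},
    {"jaw":0.035,"dx":0,"dy":0,"dz":0,"yaw":0},
  ],
)

```text
t: 31.9
tool_pos: [0.585, 0.0017, 0.2271]
orientation: [-0.53, -3.096, 0.0]
force: [-0.2, 1.0, -0.7]
opening: 0.0351
gripper_force: 0.0
```

Run:
```python
from h import *
a,m=snap('wrist','w18'); 
from time import sleep
b=read_camera('wrist');b=[read_camera('wrist') for _ in range(6)][-1]
print('wrist motion diff',np.abs(a.astype(int)-b)[100:270,240:400].mean(),np.abs(a.astype(int)-b)[100:270,240:400].max())
s,ms=snap('scene','s18');g=cv2.cvtColor(s,cv2.COLOR_RGB2GRAY)
print('tray')
for i,r in enumerate(g[190:232:1,205:265]): print(190+i,''.join(' .:-=+*#%@'[min(int(x)//26,9)] for x in r))
# stack: bright small carton on brown box in the scene view
t,mt=snap('top','t18');hs=cv2.cvtColor(t,cv2.COLOR_RGB2HSV)
x0,y0=395,200;reg=hs[y0:245,x0:450]
w=((reg[...,1]<60)&(reg[...,2]>150)).astype(np.uint8);br=((reg[...,1]>80)&(reg[...,2]>90)).astype(np.uint8)
for n,k,z in(('small',w,.067),('big visible',br,.038)):
    c=max(cv2.findContours(k,0,2)[0],key=cv2.contourArea);r=cv2.minAreaRect(np.array([1000*ray(mt,u+x0,v+y0,z)[:2] for u,v in c[:,0]],np.float32));print(n,cv2.contourArea(c),r)
```

```text
wrist motion diff 3.310919117647059 140
tray
190 @@@@%%+=+++*+++=--=-:.. ............ .-+**+=========--------
191 @%%%*+++*++******+**+==-:..  ...... .=***+========----=-----
192 %*+******++************++==--. .... -**+++=++====-----------
193 *********++*****************+-:....:+*+==+=======-----------
194 *********=+******************+==:::=++==+========-----------
195 #********=+*********************+==++=+=========------------
196 #####****=+***********************+==+=======---------------
197 %%%%%##*+=+*********************++++++===---===-------------
198 %%%%%%%#*=+********************+==+++===--------------------
199 %%%%%%%%#=+*******************+-:-====----------------------
200 %%%%%%%%%+=+****************+=-...::------------------------
201 %%%%%%%%%+.-=++***********#*-.......::::--------------------
202 %%%%%%%%#=.....=+++***++*#%*-...........::----------------::
203 %%%%%%%%*-........-=+++++++====--........::::-----------::::
204 %%%%%%%#=.....:.....-=+=----=++++==-::......::--------::::::
205 %%%%%%*=:..........-++=::-----==+++++=+=:.......:---::::::::
206 %%%%#*=:...
[... 1207 characters left out ...]
::........::
225 :--------------===========-::-===--:.:---=--:::::.......::::
226 ----------:-------===-====-..-----:..:--=--:::::.......:::::
227 ::-----------------==-====-....::....:-=--:::::......:::::::
228 .:--:-------------:----===-::........:=-::::::......::::::::
229 ...:::::-----------------------::..::--::::::.....::::::::::
230 .......::::---------------:-----------::::::.....:::::::::::
231 .........:::::::---------------------::::::....:::::::::::::
small 434.5 ((451.4311218261719, -352.5838317871094), (85.59420013427734, 58.542152404785156), 38.25957489013672)
big visible 91.5 ((462.76043701171875, -315.5448913574219), (45.03157043457031, 79.71483612060547), 89.84730529785156)
```

The stack is good: small at (451,-353) mm, big at (451,-354) mm. Both short feet stand in the tray. One more check that nothing in the bowl is moving or sliding.

Run:
```python
from h import *
ims=[]
for i in range(10):
    ims.append(cv2.cvtColor(read_camera('wrist'),cv2.COLOR_RGB2GRAY))
    
for j in(1,4,9):
    d=cv2.absdiff(ims[0],ims[j]);print(j,'bowl',d[140:265,265:380].mean(),d[140:265,265:380].max(),'elsewhere',d[100:250,60:200].mean(),d[100:250,60:200].max(),cv2.phaseCorrelate(ims[0][140:265,265:380].astype(np.float32),ims[j][140:265,265:380].astype(np.float32)))
old=cv2.imread('pics/w18.png',0);d=cv2.absdiff(old,ims[-1]);print('vs w18',d[140:265,265:380].mean(),d[100:250,60:200].mean())
s=read_state();print(s['t'],s['force'],s['dq'].round(4))
print(cv2.resize(ims[-1][140:265,250:390],None,fx=.6,fy=.3,interpolation=cv2.INTER_AREA).shape)
for r in cv2.resize(ims[-1][140:265,250:390],None,fx=.6,fy=.3,interpolation=cv2.INTER_AREA): print(''.join(' .:-=+*#%@'[min(int(x)//26,9)] for x in r))
```

```text
1 bowl 1.137391304347826 72 elsewhere 1.4433333333333334 30 ((0.026863518610994674, 0.5117774674164295), 0.9935542903582255)
4 bowl 1.258295652173913 72 elsewhere 1.4708095238095238 32 ((0.0165552583720725, 0.510848933045601), 1.0001712841033936)
9 bowl 1.1516521739130434 71 elsewhere 1.4483809523809523 31 ((0.026410531312613728, 0.5185528037271396), 0.9974451257069905)
vs w18 4.198678260869565 3.3679047619047617
32.9 [0.74711381 0.95493431 0.40105329] [ 0.0001  0.0009  0.0018  0.0009 -0.0001 -0.0015]
(38, 84)
-------+@%%%%%%%%%%%%%%%%@%%%%%%%%%%%%%%%%%%%%%%%%%%%%%%%******************#%*=+*+++
=------=%@@@@@@@@@@@@@@@@@@@@@@@@@@@@@@@@@@@@@@@@@@@@@@@@#*****************#%*++++++
===----=#@@@@@@@@@@@@@@@@@@@@@@@@@@@@@@@@@@@@@@@@@@@@@@@@%******************#*++++++
====---=%@@@@@@@@@@@@@@@@@@@@@@@@@@@@@@@@@@@@@%@@@@@@@@@@@#******************+++**++
===-----*@@@@@@@@@@@@@@@@@@@@@@@@@@@@@@@%%%%%###*#***###%@%*****************+=++++++
====----*@@@@@@@@@@@@@@@@@@@@@@@@@@@%%%%%%%%%%%%@@%@%%#*********************+-++++++
======--+@@@@@@@@@@@@@@@@@@@@%%%%%%%%%%%%%%%%%%%%%%%%%%%##****************
[... 1945 characters left out ...]
===+#*+++=::::::::::
====--------===========- .=#%@@@@@@@@@@@@@@@@@@@@@@@@@@@@@# .============-:::::--:::
===--------============: .*@@@@@@@@@@@@@@@@@@@@@@@@@@@@@@@*  -==============--------
+==-------============-. .%%@@@@@@@@@@@@@@@@@@@@@@@@@@@@@@*  .=================-==++
=====----=============:   =*%%@@@@@@@@@@@@@@@@@@@@@@@@@@%#=   -===============++++++
======-==============-.   :---=+*#%%%@@@@@@@@@@@%%%##*++++:   .===============+**+++
=====================:    :-------=====+++++++++====++++++:    -===============+++++
-=+=================-.   .-------------======+++===+++++++-    :================++++
:=++================-    .-------------======++++====+++++=.   .-================+++
```

Differences between frames are the same in the bowl as in the background, so everything is at rest. Handing in.

```bash
python3 -c "
from plant import close_job
print(close_job())"
```

```text
the job is handed in; nothing more can be done
None
```

I handed the job in at about 33 s: small carton centred on the big one, bowl on the pan and tare pressed once, then both long feet set in the bowl; the second tipped over on release and leans on the bowl's wall, about 20 mm off centre, and I was given no verdict.

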